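# Seat the bayonet adapter in the tester's spring socket

## Robot

A 6-joint arm with a two-finger parallel gripper is mounted at the origin on the work surface. World frame = base frame: x ahead of the robot, y to its left, z up, the work surface at z = 0. Lengths are in m, angles in rad, forces in N, time in s.
With the tool pointing down it reaches from about 0.25 to 0.725 m from the base axis. Payload 4 kg.
Tool frame: the origin (TCP) lies on the centre line of the jaws, within the pads' length; the fingertips stand 11 mm ahead of it and the grasp point (between the pads) lies 8 mm behind it; z points along the fingers, x is the direction in which the jaws open and shut, and the axes are right-handed (so a half turn about z gives the same grasp; the last joint's range is limited). The gripper opens to 85 mm and grips with 20 to 120 N. Pads are 22 mm wide; open, the fingers measure 114 mm over their backs; the gripper's body (76 mm by 85 mm) begins 54 mm behind the grasp point. The pads swing forward as they close: fully open they stand 13 mm farther back than shut.
Start: joints at [-1.226, 0.241, 0.005, 1.335, 0, 1.571], TCP at [0.169, -0.471, 0.242] pointing down, gripper open.
Joint ranges: [-2.72, 2.72], [-1.05, 1.87], [-1.09, 1.28], [-1.99, 2.15], [-1.42, 1.44], [-3.14, 3.14]. Speed limits (rad/s): [2.79, 2.79, 3.14, 3.14, 3.14, 3.14].

## Interface

Orientations are given as a unit quaternion [x, y, z, w].
In Python, from workcell import bot, viewer, order gives the robot as it stands. The module is installed in compiled form; this text tells all that it offers.
- The arm moves only by the tool send_rows, never from a script. Its argument "increments" is a list that holds one entry, the list of rows, each a list of 4 numbers: the shift along the tool's x, y, z in m, then the turn about the tool's z in degrees. A call has exactly 8 rows; each row shifts and turns the pose as measured when the row begins, along the tool's axes as they then stand; what a row does not reach is not made up. A row lasts 1/10 s, in which the tool goes at most 50 mm and 8.59 degrees, less where a joint would pass 70% of its speed; a pose out of reach is approached as far as the arm can. A call is refused whole if a number of a shift passes 0.05 or a number of a turn 8.59, either way. A call with a gripper value outside its range is refused whole. "hand" is the closure, from -1 (fully open) to 1 (shut), so that 0 is half open, set as the call begins (left out, the last holds). The fingers move at their own pace and stop on an object; the grip force is fixed at half the most. Time passes only in rows, so rows that do not move let the fingers close, or fill a call up. It gives the time, the measured TCP pose, the force and the opening at its end, in the units of the state.
- bot.get_obs(): the state, without advancing time (a new reading comes with each control period).
- viewer.camera(name): name is "scene" or "side" or "wrist"; returns a dict with "image" (420x560x3 uint8, red, green, blue), "range_z" (420x560 float32, m along the optical axis (not along the pixel's ray), 0 where there is no reading), "camera_matrix" (3x3 intrinsics, pixels), "eye" and "rotation" of the camera in the world. Camera axes: x right, y down, z forward; pixel columns grow to the right and rows downward; lengths in m; the calibration is good to about 2 mm. A picture is of the moment at which its call begins.
- order.job_done(): hands the job in, once; it reports no verdict.
The state is a dict: "clock": time; "joint_pos": joint angles; "joint_vel": joint speeds; "tau": joint torques, N m; "eef_pos": TCP position; "tool_rot": TCP orientation; "ft_force": force on the tool from outside, world axes, zero at the start; "ft_torque": the same for the moment, N m; "grip_width": finger opening in m.
Only numpy, scipy, OpenCV 4.12 (cv2) and the standard library are available. Lean on these libraries where they do the work, as an engineer would, in place of code of your own. Each camera call takes 0.05 s, during which the arm holds its last target.

## Task

First swing the tester's guard lever off the socket and set it square, its knob arm pointing straight at the unit's front edge along the short black line. Then take the adapter with the two side lugs and flat bar head from the tray, push it fully down into the socket against the spring, and twist it a quarter turn clockwise (from above) to the stop. Finish while still gripping it, held down and fully twisted against the spring; leave the plain plug, beaker and screwdriver where they are.

Things in the scene. Friction and masses are not known exactly. Their poses are not given: they have to be found in the camera images.
- tester_base: White tester unit, a fixed box 200 mm deep (x) x 250 mm wide (y) x 70 mm high. Origin: on the bench, under the socket's axis; x to its back, y to the left seen from the robot, z up. Front edge with the screen at x = -100 mm; sides at y = -145 and +105 mm.
- socket (a point): Centre of the socket mouth, on the unit's flat top, 70 mm above the bench; axes as the unit. Steel cover 8 mm thick, round bore 36 mm, two notches 13 mm wide along +x and -x, out to 28.5 mm from the axis. Below, at rest 16 mm under the mouth, a spring seat with a rib along x (7 mm wide, 24 long, 6 high) for the groove in the adapter's foot. The guard lever's disc covers the mouth at first.
- press (a joint): How far the spring seat is pushed down, m: 0 at rest (3 N to start), 0.0135 when the adapter's flange meets the cover (7 N). The lugs come free below the cover at 0.010.
- twist (a joint): Turn of the spring seat, rad, clockwise from above: 0 at rest (rib in line with the notches), stop at 1.4. A torsion spring turns it back (0.1 N m at 0, 0.24 N m at the stop). The adapter has about 0.1 rad play on the rib, so it turns about 1.5 rad to the stop.
- guard (a joint): Angle of the guard lever, rad, clockwise from above: 0 with its disc over the socket and its knob arm along the unit's -y; 1.57 with the knob arm along the unit's -x, square to the front edge. Turns from -0.05 to 2.2, starts between 0 and 0.45, stays where it is left (about 1 N at the knob moves it).
- lever_pivot (a point): Guard lever's upright pivot axis, at the height of the unit's top, 75 mm to the -y side of the socket. Axes as the unit.
- lever_knob (a point): Middle of the guard lever's upright round black knob: 18 mm diameter, from 6 to 48 mm above the unit's top, 70 mm from the pivot. The rest of the steel lever is flat, 8.5 mm high at most; the disc on its other end has 64 mm diameter, centre 75 mm from the pivot.
- adapter_grip (a point): Bayonet adapter, aluminium, loose, about 0.22 kg, upright in one half of the tray. Point: centre of its flat bar head, 56.5 mm above its foot; z up. Head 50 mm long (x), 24 mm thick (y, grip here), 44 mm tall, on a round flange of 60 mm diameter, 5 mm thick, underside 29.5 mm above the foot. A half turn about z gives the same adapter.
- adapter_foot (a point): Centre of the adapter's underside; axes as adapter_grip. Barrel 32 mm diameter with two lugs along +x and -x (tips 26 mm from the axis, 9 mm wide, 10 to 18 mm above the foot); groove along x across the foot, 9.7 mm wide, 8 mm deep. Fully pushed in (flange on the cover) the foot is 29.5 mm below the socket mouth.
- blank_center (a point): Plain plug, aluminium, loose, standing in the other half of the tray: no lugs, round 28 mm head, 60 mm flange, 64 mm tall overall. Point: half-way up. Leave alone.
- tray: Dark wooden tray, fixed, 270 (x) x 140 (y) x 20 mm high, floor 6 mm thick, one divider across the middle. Origin: centre of its underside.
- beaker_center (a point): Clear plastic beaker, 64 mm diameter, 75 mm tall, loose. Point: half-way up. Leave alone.
- driver_grip (a point): Screwdriver lying on the bench, about 170 mm long along x, loose. Point: on its handle. Leave alone.
Things that resemble listed ones, but are neither listed nor needed, are in the scene too. Leave any orange or red look-alike of the part that bears adapter_grip alone.

How it is judged:
By the outcome, as a careful person would: the job done as asked, in the order asked, and still so for the second after the job is handed in, while the arm keeps its last pose, push and grip.
It also fails if it takes over 64 s, if anything falls off the work surface, if the arm or the gripper's body presses on something with over 40 N, if the wrist force passes 120 N, or if a joint passes its speed limit or range.

## Working session

There is one attempt and no reset: what is moved stays moved. The work goes in short steps, Python scripts to look and compute and a tool call to move; the robot and the scene stay as the last step left them, time stands still between calls to the robot, and variables do not carry over. Pictures are saved under pics/ and viewed, and the job is handed in when it is done.

Besides the shell and the picture viewer there is one more tool, called after "Call:" as name([rows], argument=value, ...), one row to a line, values as JSON. send_rows: Moves the arm, as the interface text tells. Its arguments: {"type":"object","properties":{"increments":{"type":"array","items":{"type":"array","items":{"type":"array","items":{"type":"number"}}}},"hand":{"type":"number"}},"required":["increments"]}

```bash
mkdir -p pics; cat > h.py <<'E'
import numpy as np, cv2, json
from workcell import bot, viewer, order
def snap(name,fn):
    c=viewer.camera(name); cv2.imwrite(f'pics/{fn}.png',c['image'][:,:,::-1]); np.savez(f'pics/{fn}.npz',**{k:np.asarray(v) for k,v in c.items()}); return c
def cloud(c):
    K=c['camera_matrix'];z=c['range_z'];h,w=z.shape
    u,v=np.meshgrid(np.arange(w),np.arange(h))
    p=np.stack([(u-K[0,2])/K[0,0]*z,(v-K[1,2])/K[1,1]*z,z],-1)
    P=p@np.asarray(c['rotation']).T+c['eye']
    P[z<=0]=np.nan
    return P
def load(fn): return dict(np.load(f'pics/{fn}.npz'))
E
python3 - <<'E'
from h import *
for n in ['scene','side','wrist']:
    c=snap(n,n+'0'); print(n,c['eye'],c['rotation'].tolist() if hasattr(c['rotation'],'tolist') else c['rotation'])
o=bot.get_obs(); print(o)
E
```

```text
scene [ 1.26869074 -0.08425095  0.59615971] [0.7044960256535427, 0.5263856416877738, -0.28640817187212164, -0.38022870111050633]
side [ 0.30621435 -0.49769725  0.89734489] [0.9312593090305065, -0.143738078252217, 0.05743656959243667, -0.3298431516309476]
wrist [ 0.24560279 -0.44230581  0.37342137] [0.8071823088458088, -0.568112651592573, -0.09313144374221194, 0.1305039063526305]
{'clock': 0.15, 'joint_pos': array([-1.22602059e+00,  2.41220214e-01,  4.00981035e-03,  1.33517080e+00,
       -6.89934102e-06,  1.57080650e+00]), 'joint_vel': array([ 1.26382268e-03, -2.77882883e-03,  3.89970625e-03,  3.68019454e-03,
       -4.57811459e-06, -1.32691518e-03]), 'tau': array([ 1.50671831e-04, -3.72635043e+01,  2.52638984e+01,  1.23174425e-02,
       -3.76858532e-05, -6.83250150e-06]), 'eef_pos': array([ 0.16883494, -0.47014201,  0.24161816]), 'tool_rot': array([ 8.17916625e-01, -5.75336220e-01, -6.50138510e-04, -4.53090813e-04]), 'ft_force': array([ 0.11388146, -0.24260227, -0.64269761]), 'ft_torque': array([0.00277645, 0.00130779, 0.00318667]), 'grip_width': 0.08521831064735638}
```

```bash
sed -i "s/np.asarray(c\['rotation'\]).T/Rot.from_quat(c['rotation']).as_matrix().T/; 1a from scipy.spatial.transform import Rotation as Rot" h.py; ls pics
```

```text
scene0.npz
scene0.png
side0.npz
side0.png
wrist0.npz
wrist0.png
```

View pics/scene0.png

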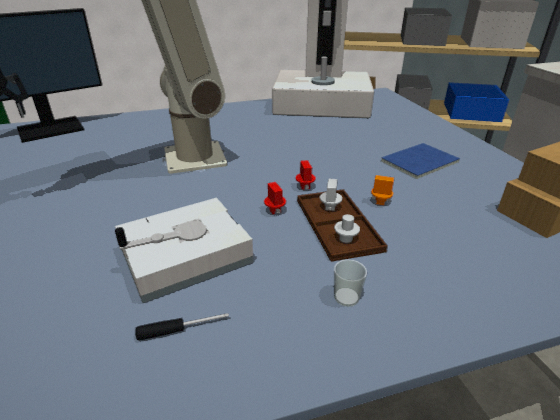

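View pics/side0.png

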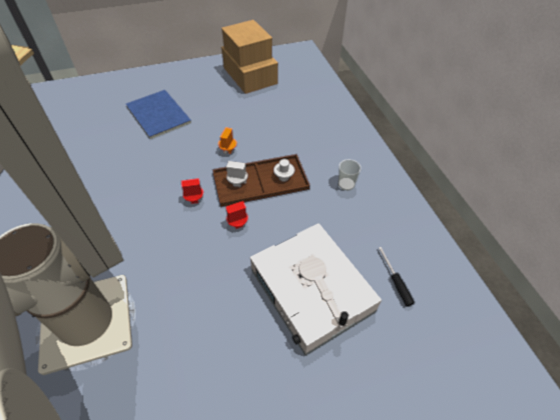

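View pics/wrist0.png

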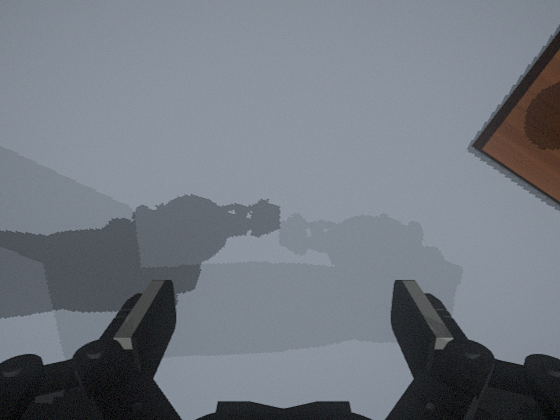

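```bash
python3 - <<'E'
from h import *
c=load('side0');P=cloud(c)
for n,(u,v) in dict(adhead=(236,168),plug=(285,165),disc=(313,267),knob=(344,316),c1=(252,268),c2=(318,229),c3=(377,292),c4=(302,340),beaker=(348,165),driver=(400,288),red1=(236,212),red2=(192,188),traya=(214,180),trayb=(303,158),trayc=(308,186),trayd=(220,201)).items(): print(n,P[v,u].round(4))
c=load('wrist0');P=cloud(c);print(P[100,540],P[60,300])
i=cv2.imread('pics/side0.png')
cv2.imwrite('pics/z1.png',cv2.resize(i[215:355,240:420],None,fx=4.4,fy=4.2,interpolation=2))
cv2.imwrite('pics/z2.png',cv2.resize(i[120:230,170:370],None,fx=4,fy=4,interpolation=2))
i=cv2.imread('pics/scene0.png')
cv2.imwrite('pics/z3.png',cv2.resize(i[190:300,105:265],None,fx=4.6,fy=4.6,interpolation=2))
E
```

```text
adhead [0.4366 0.3019 0.0796]
plug [0.5766 0.2827 0.0687]
disc [ 0.533  -0.0623  0.0749]
knob [ 0.5421 -0.2109  0.1153]
c1 [0.4006 0.0037 0.0302]
c2 [0.5862 0.0416 0.0677]
c3 [ 6.794e-01 -1.355e-01 -6.000e-04]
c4 [ 0.4524 -0.2139  0.0618]
beaker [0.76   0.2429 0.0526]
driver [ 0.7278 -0.1518  0.0221]
red1 [0.4006 0.1586 0.0655]
red2 [0.305  0.2778 0.064 ]
traya [0.3724 0.3329 0.0181]
trayb [ 0.6647  0.363  -0.0029]
trayc [0.6321 0.2311 0.0144]
trayd [0.3721 0.2473 0.0191]
[ 0.30820944 -0.66464905  0.02003763] [ 0.26804596 -0.45003698  0.00081194]
```

View pics/z1.png

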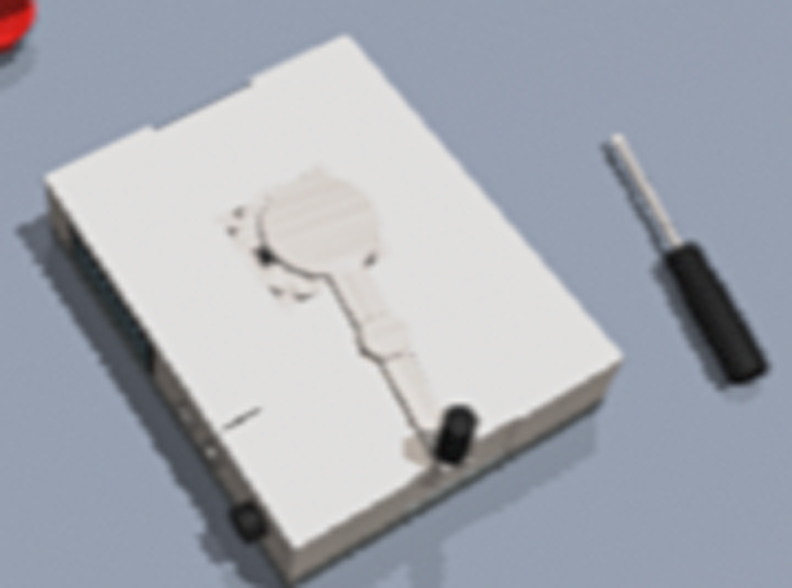

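View pics/z2.png

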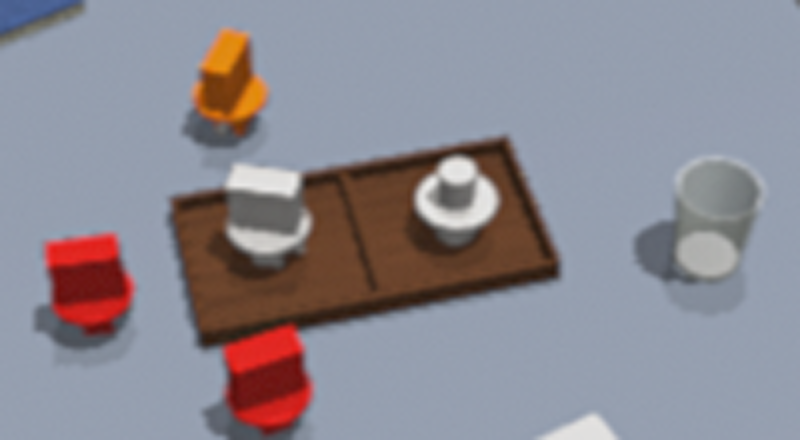

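View pics/z3.png

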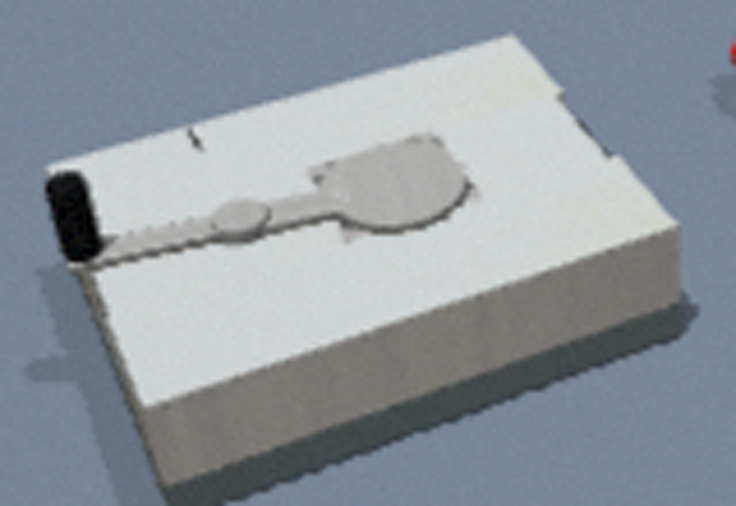

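```bash
python3 - <<'E'
from h import *
for n in ['side0','scene0']:
    P=cloud(load(n)).reshape(-1,3)
    print(n,'bench z',np.nanmedian(P[(abs(P[:,2])<.02)&(P[:,0]>.3)&(P[:,0]<.8)&(abs(P[:,1])<.4),2]))
    m=(abs(P[:,2]-.07)<.006)&(P[:,0]>.3)&(P[:,0]<.8)&(P[:,1]<.1)&(P[:,1]>-.32)
    Q=P[m]; print(m.sum(),'z',np.median(Q[:,2]))
    # largest blob rect
    r=cv2.minAreaRect((Q[:,:2]).astype(np.float32)); print(r, cv2.boxPoints(r).round(4).tolist())
    m=(P[:,2]>.09)&(P[:,2]<.125)&(P[:,0]>.4)&(P[:,0]<.75)&(P[:,1]<0)&(P[:,1]>-.32)
    print('knob',m.sum(),P[m].mean(0) if m.any() else 0,P[m].min(0),P[m].max(0))
    m=(P[:,2]>.066)&(P[:,2]<.095)&(P[:,0]>.36)&(P[:,0]<.5)&(P[:,1]<.36)&(P[:,1]>.22)
    print('head',m.sum(),P[m].mean(0),cv2.minAreaRect(P[m][:,:2].astype(np.float32)))
    m=(P[:,2]>.083)&(P[:,2]<.095)&(P[:,0]>.36)&(P[:,0]<.5)&(P[:,1]<.36)&(P[:,1]>.22)
    print('headtop',m.sum(),P[m].mean(0) if m.any() else 0,cv2.minAreaRect(P[m][:,:2].astype(np.float32)) if m.any() else 0)
    m=(P[:,2]>.013)&(P[:,2]<.03)&(P[:,0]>.33)&(P[:,0]<.7)&(P[:,1]<.42)&(P[:,1]>.2)
    print('tray',m.sum(),cv2.minAreaRect(P[m][:,:2].astype(np.float32)))
E
```

```text
side0 bench z -0.0012892215228722526
8049 z 0.06860800141673185
((0.5245983600616455, -0.08746728301048279), (0.20267708599567413, 0.26004835963249207), 13.361489295959473) [[0.3959999978542328, 0.015599999576807022], [0.4560999870300293, -0.23739999532699585], [0.6531999707221985, -0.19059999287128448], [0.5931000113487244, 0.0625]]
knob 96 [ 0.54104655 -0.2102799   0.10966834] [ 0.53403455 -0.21648472  0.09002581] [ 0.55146541 -0.19999591  0.11898851]
head 176 [0.43601495 0.30946945 0.07891259] ((0.4359767735004425, 0.31264278292655945), (0.025631142780184746, 0.050717275589704514), 63.775970458984375)
headtop 48 [0.43524385 0.31460144 0.08394357] ((0.4362858235836029, 0.3142032325267792), (0.023574156686663628, 0.045091621577739716), 66.66108703613281)
tray 594 ((0.5058141946792603, 0.30524998903274536), (0.14539401233196259, 0.27046868205070496), 87.72808074951172)
scene0 bench z -0.00040284408924828874
5999 z 0.06952304003268872
((0.5271747708320618, -0.08614371716976166), (0.2050754725933075, 0.25817203521728516), 13.279847145080566) [[0.3977000117301941, 0.01590000092983246], [0.4569999873638153, -0.2353000044822693], [0.6565999984741211, -0.1881999969482422], [0.5972999930381775, 0.06300000101327896]]
knob 131 [ 0.54996399 -0.20510061  0.10672231] [ 0.53858344 -0.21507345  0.09012335] [ 0.55586569 -0.19682682  0.11863248]
head 140 [0.44787041 0.31115676 0.08019673] ((0.44079455733299255, 0.31492412090301514), (0.023678485304117203, 0.052229393273591995), 62.576805114746094)
headtop 74 [0.44103328 0.31501306 0.08415269] ((0.44078528881073, 0.3149368464946747), (0.02274129167199135, 0.051974374800920486), 61.71969223022461)
tray 894 ((0.48813682794570923, 0.3087933659553528), (0.14076760411262512, 0.31375744938850403), 87.21124267578125)
```

```bash
cat >> h.py <<'E'
def pose():
    o=bot.get_obs(); M=Rot.from_quat(o['tool_rot']).as_matrix()
    return o['eef_pos'],np.degrees(np.arctan2(M[1,0],M[0,0])),M,o
def plan(target,yaw,n,pad=8):
    p,y,M,o=pose(); target=np.array(target,float)
    dy=(yaw-y+180)%360-180; rows=[]
    cur=y
    for i in range(n):
        c,s=np.cos(np.radians(cur)),np.sin(np.radians(cur))
        d=(target-p)/n
        rows.append([round(float(c*d[0]+s*d[1]),4),round(float(s*d[0]-c*d[1]),4),round(float(-d[2]),4),round(float(-dy/n),2)])
        cur+=dy/n
    while len(rows)%pad: rows.append([0,0,0,0])
    print('from',p.round(4),round(y,2),'tilt',M[:,2].round(3)); 
    for i in range(0,len(rows),8): print(json.dumps([rows[i:i+8]]))
E
python3 - <<'E'
from h import *
plan([.535,-.207,.23],-34,14)
P=cloud(load('side0'));print(P[135,227],P[146,228])
E
```

```text
from [ 0.1688 -0.4701  0.2416] -70.25 tilt [-0.001  0.001 -1.   ]
[[[-0.0089, -0.031, 0.0008, -2.59], [-0.0074, -0.0313, 0.0008, -2.59], [-0.006, -0.0316, 0.0008, -2.59], [-0.0046, -0.0319, 0.0008, -2.59], [-0.0031, -0.0321, 0.0008, -2.59], [-0.0017, -0.0322, 0.0008, -2.59], [-0.0002, -0.0322, 0.0008, -2.59], [0.0012, -0.0322, 0.0008, -2.59]]]
[[[0.0027, -0.0321, 0.0008, -2.59], [0.0041, -0.0319, 0.0008, -2.59], [0.0056, -0.0317, 0.0008, -2.59], [0.007, -0.0314, 0.0008, -2.59], [0.0084, -0.0311, 0.0008, -2.59], [0.0098, -0.0307, 0.0008, -2.59], [0, 0, 0, 0], [0, 0, 0, 0]]]
[0.44416459 0.44997874 0.07669891] [0.44187607 0.44164914 0.03944629]
```

Call:
send_rows([
  [[-0.009,-0.031,0.001,-2.6],[-0.0075,-0.031,0.001,-2.6],[-0.006,-0.0315,0.001,-2.6],[-0.0045,-0.032,0.001,-2.6],[-0.003,-0.032,0.001,-2.6],[-0.0015,-0.032,0.001,-2.6],[0,-0.032,0.001,-2.6],[0.001,-0.032,0.001,-2.6]],
], hand=-1)

```text
clock: 0.95
eef_pos: [0.38, -0.3159, 0.2304]
tool_rot: [0.909, -0.416, -0.003, -0.001]
ft_force: [0.0, -1.2, -0.3]
grip_width: 0.0851
```

Call:
send_rows([
  [[0.0025,-0.032,0.001,-2.6],[0.004,-0.032,0.001,-2.6],[0.0055,-0.032,0.001,-2.6],[0.007,-0.0315,0.001,-2.6],[0.0085,-0.031,0.001,-2.6],[0.01,-0.031,0,-2.6],[0,0,0,0],[0,0,0,0]],
])

```text
clock: 1.75
eef_pos: [0.5432, -0.1911, 0.2208]
tool_rot: [0.96, -0.28, -0.006, -0.002]
ft_force: [0.6, -0.4, -0.1]
grip_width: 0.0852
```

```bash
python3 - <<'E'
from h import *
c=snap('wrist','w1'); p,y,M,o=pose(); print(p,y,M[:,2],o['joint_pos'],o['clock'])
E
```

```text
[ 0.54308348 -0.19118511  0.22074019] -32.556964048446766 [-0.00982467  0.00782127 -0.99992115] [-0.34056582  0.41054037  0.18847715  1.36060635  0.00409044  1.79844059] 1.8
```

View pics/w1.png

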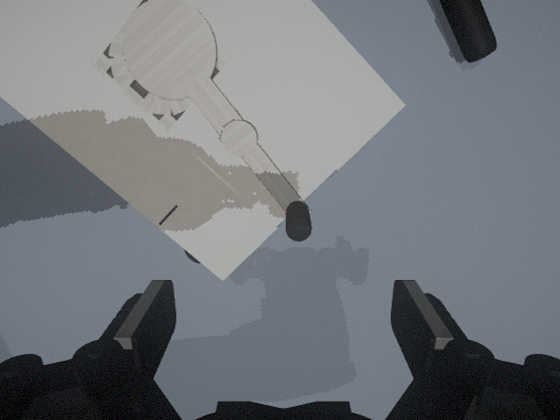

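```bash
python3 - <<'E'
from h import *
c=load('w1');P=cloud(c);Q=P.reshape(-1,3)
print('bench',np.nanmedian(Q[abs(Q[:,2])<.02,2]))
m=abs(Q[:,2]-.07)<.005; print('top',np.median(Q[m,2]))
for n,(u,v) in dict(front=(222,277),back=(402,104),l1=(161,223),l2=(177,207),knobtop=(298,210),piv=(239,138),disc=(168,50)).items(): print(n,P[v,u].round(4))
mm=(Q[:,2]>.095)&(Q[:,2]<.14)&(Q[:,0]>.5)&(Q[:,1]>-.25)&(Q[:,1]<-.15)&(Q[:,0]<.6)
k=Q[mm];print('knob',len(k),k.mean(0),k.min(0),k.max(0))
t=k[k[:,2]>.112]; print('top',len(t),t.mean(0),cv2.minEnclosingCircle(t[:,:2].astype(np.float32)))
# disc: circles in ortho projection: points z 0.0755-.08
K=c['camera_matrix'];Rm=Rot.from_quat(c['rotation']).as_matrix()
# edges lines of top in pixel -> use binary of height
H=((P[:,:,2]>.06)&(P[:,:,2]<.09)).astype(np.uint8)
# ortho rectified image at z=.07, 1mm/2px
xs=np.linspace(.38,.68,600);ys=np.linspace(-.26,.06,640)
X,Y=np.meshgrid(xs,ys,indexing='ij')
W=np.stack([X,Y,np.full_like(X,.07)],-1)-c['eye'];C=W@Rm
u=(C[...,0]/C[...,2]*K[0,0]+K[0,2]).astype(np.float32);v=(C[...,1]/C[...,2]*K[1,1]+K[1,2]).astype(np.float32)
o=cv2.remap(c['image'],u,v,1); o=o[::-1,::-1]  # up=+x, left=+y
cv2.imwrite('pics/ortho1.png',np.ascontiguousarray(o[:,:,::-1]))
E
```

```text
bench 0.00034584124349068546
top 0.070374793418084
front [ 0.4579 -0.2251  0.0698]
back [ 0.6494 -0.1802  0.07  ]
l1 [ 0.445  -0.159   0.0706]
l2 [ 0.4642 -0.1552  0.0705]
knobtop [ 0.5486 -0.199   0.1017]
piv [ 0.5382 -0.1365  0.0802]
disc [ 0.5305 -0.0618  0.076 ]
knob 736 [ 0.54530573 -0.20410768  0.11385746] [ 0.53512151 -0.2149981   0.09506517] [ 0.55293547 -0.19728725  0.12016805]
top 536 [ 0.54457457 -0.20542245  0.11755728] ((0.5440958738327026, -0.20645423233509064), 0.008999387733638287)
```

View pics/ortho1.png

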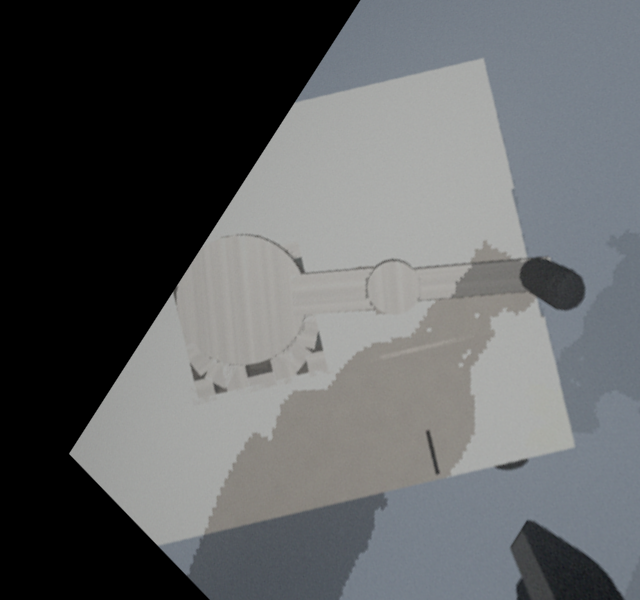

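```bash
python3 - <<'E'
from h import *
plan([.544,-.2065,.100],-34,8)
E
```

```text
from [ 0.5431 -0.1912  0.2207] -32.56 tilt [-0.01   0.008 -1.   ]
[[[0.0011, 0.0016, 0.0151, 0.18], [0.0011, 0.0015, 0.0151, 0.18], [0.0011, 0.0015, 0.0151, 0.18], [0.0011, 0.0015, 0.0151, 0.18], [0.0011, 0.0015, 0.0151, 0.18], [0.0012, 0.0015, 0.0151, 0.18], [0.0012, 0.0015, 0.0151, 0.18], [0.0012, 0.0015, 0.0151, 0.18]]]
```

Call:
send_rows([
  [[0.003,0.004,0.006,0.3],[0.003,0.004,0.01,0.3],[0.003,0.004,0.015,0.3],[0,0,0.017,0.3],[0,0,0.017,0],[0,0,0.017,0],[0,0,0.015,0],[0,0,0,0]],
])

```text
clock: 2.6
eef_pos: [0.5356, -0.2149, 0.1164]
tool_rot: [0.954, -0.299, -0.007, -0.001]
ft_force: [-0.3, 1.1, -0.7]
grip_width: 0.0855
```

```bash
python3 - <<'E'
from h import *
c=snap('wrist','w2'); p,y,M,o=pose(); print(p,y,M[:,2],o['joint_pos'],o['clock'])
plan([.544,-.2065,.100],-34,4)
E
```

```text
[ 0.5362231  -0.21513975  0.11751498] -34.77355880720636 [-0.01181487  0.00653187 -0.99990887] [-3.82387855e-01  4.82059153e-01  2.25882849e-02  1.12472472e+00
  1.65155154e-03  1.79530128e+00] 2.65
from [ 0.5362 -0.2151  0.1175] -34.77 tilt [-0.012  0.007 -1.   ]
[[[0.0004, -0.0029, 0.0044, -0.19], [0.0004, -0.0029, 0.0044, -0.19], [0.0004, -0.0029, 0.0044, -0.19], [0.0004, -0.0029, 0.0044, -0.19], [0, 0, 0, 0], [0, 0, 0, 0], [0, 0, 0, 0], [0, 0, 0, 0]]]
```

View pics/w2.png

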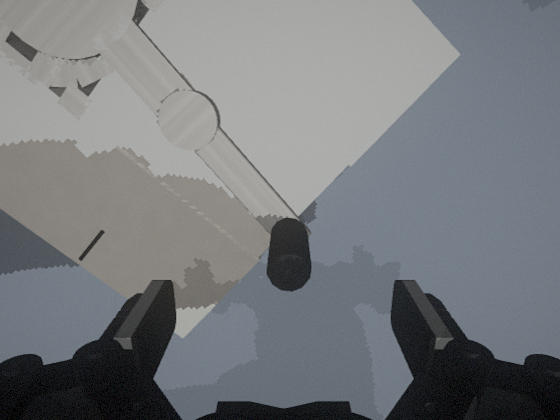

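Call:
send_rows([
  [[0.0005,-0.003,0.0045,-0.2],[0.0005,-0.003,0.0045,-0.2],[0.0005,-0.003,0.0045,-0.2],[0,-0.002,0.003,-0.2],[0,0,0,0],[0,0,0,0],[0,0,0,0],[0,0,0,0]],
])

```text
clock: 3.45
eef_pos: [0.546, -0.2077, 0.103]
tool_rot: [0.956, -0.292, -0.003, -0.001]
ft_force: [0.4, 0.7, -0.3]
grip_width: 0.0854
```

```bash
python3 - <<'E'
from h import *
p,y,M,o=pose(); print(p,y,M[:,2],o['clock'])
plan([.544,-.2065,.100],-34,4)
E
```

```text
[ 0.54600973 -0.20767856  0.10299231] -33.97419917857986 [-0.0058445   0.00415149 -0.9999743 ] 3.45
from [ 0.546  -0.2077  0.103 ] -33.97 tilt [-0.006  0.004 -1.   ]
[[[-0.0006, 0.0, 0.0007, 0.01], [-0.0006, 0.0, 0.0007, 0.01], [-0.0006, 0.0, 0.0007, 0.01], [-0.0006, 0.0, 0.0007, 0.01], [0, 0, 0, 0], [0, 0, 0, 0], [0, 0, 0, 0], [0, 0, 0, 0]]]
```

Call:
send_rows([
  [[-0.002,0,0.001,0],[0,0,0.001,0],[0,0,0,0],[0,0,0,0],[0,0,0,0],[0,0,0,0],[0,0,0,0],[0,0,0,0]],
], hand=1)

```text
clock: 4.25
eef_pos: [0.5442, -0.2065, 0.1014]
tool_rot: [0.956, -0.292, -0.003, -0.001]
ft_force: [0.1, -0.1, -0.5]
grip_width: 0.0159
```

```bash
cat >> h.py <<'E'
def arc(piv,r,a0,a1,n,z,yaw):
    # waypoints from angle a0 to a1 (deg), increments between waypoints at fixed yaw
    c,s=np.cos(np.radians(yaw)),np.sin(np.radians(yaw)); rows=[]
    A=np.radians(np.linspace(a0,a1,n+1)); W=np.c_[piv[0]+r*np.cos(A),piv[1]+r*np.sin(A)]
    for d in np.diff(W,axis=0): rows.append([round(float(c*d[0]+s*d[1]),4),round(float(s*d[0]-c*d[1]),4),0,0])
    while len(rows)%8: rows.append([0]*4)
    for i in range(0,len(rows),8): print(json.dumps([rows[i:i+8]]))
    print(W[-1])
E
python3 - <<'E'
from h import *
p,y,M,o=pose(); print(p,y,M[:,2],o['clock'],o['ft_force'],o['grip_width'])
piv=np.array([.5383,-.1364]);d=p[:2]-piv;a=np.degrees(np.arctan2(d[1],d[0]));print(a,np.hypot(*d))
arc(piv,np.hypot(*d),a,-166.7,16,0,y)
E
```

```text
[ 0.54420843 -0.20649745  0.10138821] -33.97989244791248 [-0.00516602  0.00419879 -0.99997784] 4.25 [ 0.08496327 -0.10944735 -0.45768046] 0.015862224547474095
-85.18199795032659 0.07034601793784828
[[[-0.005, 0.0037, 0, 0], [-0.0054, 0.0032, 0, 0], [-0.0056, 0.0027, 0, 0], [-0.0058, 0.0022, 0, 0], [-0.006, 0.0017, 0, 0], [-0.0061, 0.0012, 0, 0], [-0.0062, 0.0006, 0, 0], [-0.0063, 0.0001, 0, 0]]]
[[[-0.0062, -0.0005, 0, 0], [-0.0062, -0.001, 0, 0], [-0.006, -0.0016, 0, 0], [-0.0059, -0.0021, 0, 0], [-0.0057, -0.0026, 0, 0], [-0.0054, -0.0031, 0, 0], [-0.0051, -0.0036, 0, 0], [-0.0048, -0.004, 0, 0]]]
[ 0.46984074 -0.15258308]
```

Call:
send_rows([
  [[-0.005,0.0035,0,0],[-0.0055,0.003,0,0],[-0.0055,0.0025,0,0],[-0.006,0.002,0,0],[-0.006,0.0015,0,0],[-0.006,0.001,0,0],[-0.006,0.0005,0,0],[-0.006,0,0,0]],
])

```text
clock: 5.05
eef_pos: [0.5064, -0.2041, 0.1012]
tool_rot: [0.954, -0.298, 0.011, 0.007]
ft_force: [4.2, -5.2, -2.0]
grip_width: 0.016
```

```bash
python3 - <<'E'
from h import *
c=snap('wrist','w3')
p,y,M,o=pose(); print(p,y,M[:,2],o['clock'],o['ft_force'],o['grip_width'])
piv=np.array([.5383,-.1364]);d=p[:2]-piv;a=np.degrees(np.arctan2(d[1],d[0]));print(a,np.hypot(*d))
arc(piv,.0702,a,-166.7,8,0,y)
E
```

```text
[ 0.5057887  -0.20378245  0.10123468] -34.749575150642386 [ 0.0156824  -0.01913686 -0.99969387] 5.1 [ 1.08653014 -5.0263819  -3.00404381] 0.016332342166085926
-115.75680559062477 0.07481564029279923
[[[-0.0078, 0.0008, 0, 0], [-0.0078, -0.0001, 0, 0], [-0.0077, -0.0009, 0, 0], [-0.0076, -0.0018, 0, 0], [-0.0073, -0.0026, 0, 0], [-0.007, -0.0034, 0, 0], [-0.0066, -0.0042, 0, 0], [-0.0061, -0.0049, 0, 0]]]
[ 0.46998284 -0.15254949]
```

View pics/w3.png

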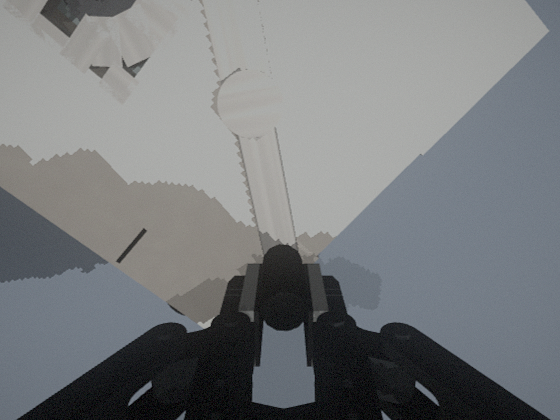

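Call:
send_rows([
  [[-0.0065,-0.0005,0,0],[-0.0065,-0.001,0,0],[-0.0065,-0.0015,0,0],[-0.0065,-0.002,0,0],[-0.006,-0.0025,0,0],[-0.006,-0.003,0,0],[-0.005,-0.0035,0,0],[-0.0045,-0.0035,0,0]],
])

```text
clock: 5.9
eef_pos: [0.4717, -0.1803, 0.1012]
tool_rot: [0.95, -0.31, 0.014, 0.025]
ft_force: [-2.1, -4.1, 3.9]
grip_width: 0.016
```

```bash
python3 - <<'E'
from h import *
p,y,M,o=pose(); print(p,y,M[:,2],o['clock'],o['ft_force'],o['grip_width'])
piv=np.array([.5383,-.1364]);d=p[:2]-piv;a=np.degrees(np.arctan2(d[1],d[0]));print(a,np.hypot(*d))
arc(piv,.0702,a,-166.7,8,0,y)
E
```

```text
[ 0.47171777 -0.18026584  0.10117717] -36.101864677932504 [ 0.01109161 -0.05640623 -0.99834629] 5.9 [-2.0688115  -4.08439184  3.8542815 ] 0.016023996366589355
-146.62222606040132 0.07973334218826844
[[[-0.0029, -0.0011, 0, 0], [-0.0028, -0.0013, 0, 0], [-0.0027, -0.0014, 0, 0], [-0.0027, -0.0015, 0, 0], [-0.0026, -0.0016, 0, 0], [-0.0025, -0.0017, 0, 0], [-0.0025, -0.0018, 0, 0], [-0.0024, -0.0019, 0, 0]]]
[ 0.46998284 -0.15254949]
```

Call:
send_rows([
  [[0,0,0,0],[0,0,0,0],[0,0,0,0],[0,0,0,0],[0,0,0,0],[0,0,0,0],[0,0,0,0],[0,0,0,0]],
], hand=-1)

```text
clock: 6.7
eef_pos: [0.4706, -0.1798, 0.1013]
tool_rot: [0.95, -0.31, 0.013, 0.025]
ft_force: [-0.6, -0.2, -0.3]
grip_width: 0.0854
```

```bash
python3 - <<'E'
from h import *
c=snap('wrist','w4')
p,y,M,o=pose(); print(p,y,M[:,2],o['clock'],o['ft_force'],o['grip_width'])
P=cloud(c);Q=P.reshape(-1,3)
k=Q[(Q[:,2]>.095)&(Q[:,2]<.125)&(np.hypot(Q[:,0]-.475,Q[:,1]+.17)<.05)]
print(len(k),k.mean(0));t=k[k[:,2]>.114];print(len(t),t.mean(0))
E
```

```text
[ 0.47052856 -0.17980715  0.10125596] -36.06793303963237 [ 0.01035482 -0.05503319 -0.99843083] 6.75 [ 0.38885078 -0.12223532  0.43585208] 0.08489846610404385
5991 [ 0.47320848 -0.1703328   0.11437129]
3680 [ 0.47418105 -0.17187284  0.11875735]
```

View pics/w4.png

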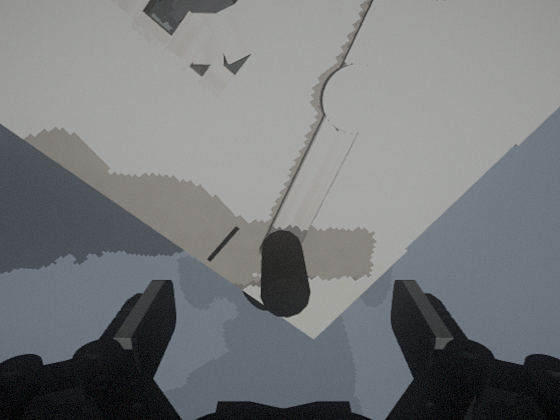

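```bash
python3 - <<'E'
from h import *
plan([.470,-.1535,.1013],-76.7,6)
E
```

```text
from [ 0.4705 -0.1798  0.1013] -36.07 tilt [ 0.01  -0.055 -0.998]
[[[-0.0027, -0.0035, -0.0, 6.77], [-0.003, -0.0032, -0.0, 6.77], [-0.0034, -0.0028, -0.0, 6.77], [-0.0037, -0.0024, -0.0, 6.77], [-0.004, -0.0019, -0.0, 6.77], [-0.0041, -0.0014, -0.0, 6.77], [0, 0, 0, 0], [0, 0, 0, 0]]]
```

Call:
send_rows([
  [[-0.0025,-0.0035,0,6.8],[-0.003,-0.003,0,6.8],[-0.0035,-0.003,0,6.8],[-0.0035,-0.0025,0,6.8],[-0.004,-0.002,0,6.8],[-0.004,-0.0015,0,6.8],[0,0,0,0],[0,0,0,0]],
])

```text
clock: 7.55
eef_pos: [0.4711, -0.1529, 0.0997]
tool_rot: [0.775, -0.632, 0.021, 0.018]
ft_force: [0.1, -0.2, 0.2]
grip_width: 0.0856
```

```bash
python3 - <<'E'
from h import *
p,y,M,o=pose(); print(M[:,2],o['clock'],o['ft_force'],o['joint_pos'])
plan([.470,-.1535,.1013],-76.7,4)
E
```

```text
[ 0.01041717 -0.05515004 -0.99842374] 7.55 [ 0.12121433 -0.17783723  0.23468618] [-0.28434489  0.32574427 -0.27594858  0.94359875 -0.05003409  2.65415809]
from [ 0.4711 -0.1529  0.0997] -78.4 tilt [ 0.01  -0.055 -0.998]
[[[0.0001, 0.0003, -0.0004, -0.42], [0.0001, 0.0003, -0.0004, -0.42], [0.0001, 0.0003, -0.0004, -0.42], [0.0001, 0.0003, -0.0004, -0.42], [0, 0, 0, 0], [0, 0, 0, 0], [0, 0, 0, 0], [0, 0, 0, 0]]]
```

Call:
send_rows([
  [[0,0.0005,-0.0005,-0.4],[0,0.0005,-0.0005,-0.4],[0,0,-0.0005,-0.4],[0,0,0,-0.4],[0,0,0,0],[0,0,0,0],[0,0,0,0],[0,0,0,0]],
], hand=1)

```text
clock: 8.35
eef_pos: [0.4702, -0.1545, 0.1021]
tool_rot: [0.785, -0.619, 0.022, 0.018]
ft_force: [0.2, -1.4, 1.7]
grip_width: 0.0168
```

```bash
python3 - <<'E'
from h import *
c=snap('side','s5');snap('wrist','w5')
p,y,M,o=pose(); print(M[:,2],o['clock'],o['ft_force'],o['joint_pos'],o['grip_width'])
plan([.470,-.1525,.1013],-76.7,4)
E
```

```text
[ 0.01130965 -0.05543098 -0.99839847] 8.45 [-0.27157557 -2.28619423  0.80364085] [-0.28810036  0.32163237 -0.27482691  0.94770747 -0.04995376  2.61821091] 0.016194736859368782
from [ 0.4702 -0.1546  0.1021] -76.55 tilt [ 0.011 -0.055 -0.998]
[[[-0.0005, -0.0001, 0.0002, 0.04], [-0.0005, -0.0001, 0.0002, 0.04], [-0.0005, -0.0001, 0.0002, 0.04], [-0.0005, -0.0001, 0.0002, 0.04], [0, 0, 0, 0], [0, 0, 0, 0], [0, 0, 0, 0], [0, 0, 0, 0]]]
```

View pics/w5.png

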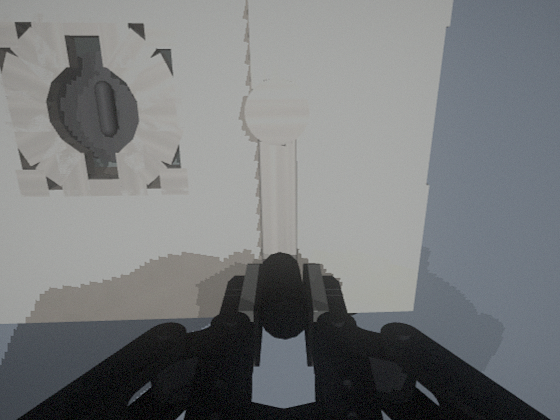

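Call:
send_rows([
  [[-0.001,0,0,0],[-0.001,0,0,0],[-0.0005,0,0,0],[0,0,0,0],[0,0,0,0],[0,0,0,0],[0,0,0,0],[0,0,0,0]],
])

```text
clock: 9.25
eef_pos: [0.4699, -0.1534, 0.1021]
tool_rot: [0.784, -0.62, 0.023, 0.019]
ft_force: [-0.6, -3.2, 1.2]
grip_width: 0.0166
```

Call:
send_rows([
  [[0,0,0,0],[0,0,0,0],[0,0,0,0],[0,0,0,0],[0,0,-0.01,0],[0,0,-0.03,0],[0,0,-0.04,0],[0,0,-0.04,0]],
], hand=-1)

```text
clock: 10.05
eef_pos: [0.4638, -0.1429, 0.2201]
tool_rot: [0.786, -0.618, 0.015, 0.021]
ft_force: [0.1, 0.2, -0.1]
grip_width: 0.0855
```

```bash
cat >> h.py <<'E'
def ortho(c,x0,x1,y0,y1,z,fn,mm=0.5):
    K=c['camera_matrix'];Rm=Rot.from_quat(c['rotation']).as_matrix()
    xs=np.arange(x1,x0,-mm/1000);ys=np.arange(y1,y0,-mm/1000)
    X,Y=np.meshgrid(xs,ys,indexing='ij')
    C=(np.stack([X,Y,np.full_like(X,z)],-1)-c['eye'])@Rm
    u=(C[...,0]/C[...,2]*K[0,0]+K[0,2]).astype(np.float32);v=(C[...,1]/C[...,2]*K[1,1]+K[1,2]).astype(np.float32)
    cv2.imwrite(f'pics/{fn}.png',cv2.remap(c['image'],u,v,1)[:,:,::-1].copy())
E
python3 - <<'E'
from h import *
c=snap('wrist','w6')
p,y,M,o=pose(); print(p,y,M[:,2],o['clock'],o['ft_force'],o['joint_pos'])
P=cloud(c);Q=P.reshape(-1,3)
k=Q[(Q[:,2]>.113)&(Q[:,2]<.125)&(np.hypot(Q[:,0]-.475,Q[:,1]+.155)<.03)]
print(len(k),k.mean(0),cv2.minEnclosingCircle(k[:,:2].astype(np.float32)))
ortho(c,.4,.66,-.23,.06,.07,'ortho6')
E
```

```text
[ 0.46739129 -0.14365799  0.22764357] -76.3979067292576 [ 0.00852883 -0.0547031  -0.99846624] 10.1 [ 2.41940444 -0.88917212  4.34661566] [-0.26798775  0.20809682 -0.07669424  1.26326499 -0.05051363  2.63575542]
553 [ 0.47059826 -0.15241504  0.11770913] ((0.4695923626422882, -0.1525668203830719), 0.00920207891613245)
```

View pics/w6.png

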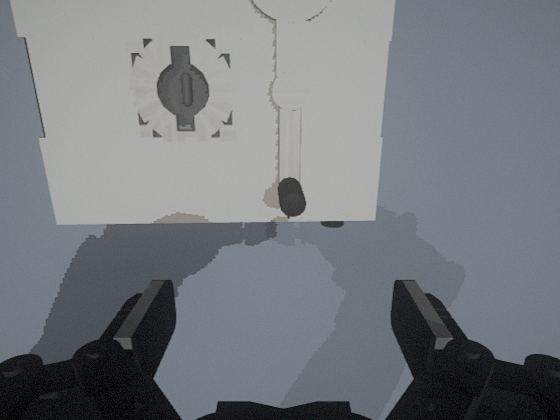

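View pics/ortho6.png

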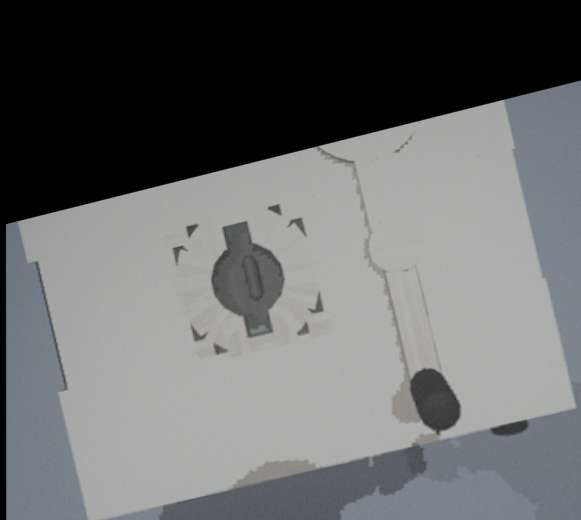

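```bash
python3 - <<'E'
from h import *
plan([.429,.066,.20],13.3,12)
E
```

```text
from [ 0.4674 -0.1437  0.2276] -76.4 tilt [ 0.009 -0.055 -0.998]
[[[-0.0177, -0.001, 0.0023, -7.47], [-0.0175, -0.0033, 0.0023, -7.47], [-0.0169, -0.0055, 0.0023, -7.47], [-0.016, -0.0077, 0.0023, -7.47], [-0.0149, -0.0097, 0.0023, -7.47], [-0.0135, -0.0116, 0.0023, -7.47], [-0.0119, -0.0132, 0.0023, -7.47], [-0.01, -0.0146, 0.0023, -7.47]]]
[[[-0.0081, -0.0158, 0.0023, -7.47], [-0.0059, -0.0167, 0.0023, -7.47], [-0.0037, -0.0174, 0.0023, -7.47], [-0.0014, -0.0177, 0.0023, -7.47], [0, 0, 0, 0], [0, 0, 0, 0], [0, 0, 0, 0], [0, 0, 0, 0]]]
```

Call:
send_rows([
  [[-0.0175,-0.001,0.002,-7.5],[-0.0175,-0.0035,0.002,-7.5],[-0.017,-0.0055,0.002,-7.5],[-0.016,-0.0075,0.002,-7.5],[-0.015,-0.0095,0.002,-7.5],[-0.0135,-0.0115,0.002,-7.5],[-0.012,-0.013,0.002,-7.5],[-0.01,-0.0145,0.002,-7.5]],
], hand=1)

```text
clock: 10.9
eef_pos: [0.4431, -0.0031, 0.2136]
tool_rot: [0.992, -0.123, 0.018, 0.027]
ft_force: [0.1, 0.4, -0.5]
grip_width: -0.0002
```

Call:
send_rows([
  [[-0.008,-0.016,0.002,-7.5],[-0.006,-0.0165,0.002,-7.5],[-0.0035,-0.0175,0.002,-7.5],[-0.0015,-0.0175,0.002,-7.5],[0,0,0.02,0],[0,0,0.03,0],[0,0,0.02,0],[0,0,0,0]],
])

```text
clock: 11.7
eef_pos: [0.4307, 0.068, 0.1351]
tool_rot: [0.988, 0.153, 0.016, 0.03]
ft_force: [-0.2, -0.5, 0.4]
grip_width: 0.0001
```

```bash
python3 - <<'E'
from h import *
c=snap('wrist','w7')
p,y,M,o=pose(); print(M[:,2],o['clock'],o['ft_force'],o['joint_pos'])
plan([.429,.066,.058],13.3,4)
E
```

```text
[ 0.04321904 -0.0539267  -0.99760915] 11.75 [-0.6906715   0.62020321  0.19995807] [ 0.1977383   0.17452569 -0.37339138  0.99103103 -0.06140491  1.46009808]
from [0.4315 0.0681 0.1363] 17.66 tilt [ 0.043 -0.054 -0.998]
[[[-0.0008, 0.0003, 0.0196, 1.09], [-0.0007, 0.0003, 0.0196, 1.09], [-0.0007, 0.0004, 0.0196, 1.09], [-0.0007, 0.0004, 0.0196, 1.09], [0, 0, 0, 0], [0, 0, 0, 0], [0, 0, 0, 0], [0, 0, 0, 0]]]
```

View pics/w7.png

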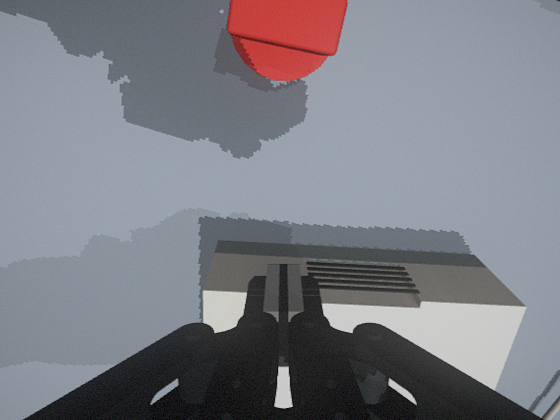

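Call:
send_rows([
  [[-0.001,0,0.01,1],[-0.001,0,0.01,1],[-0.001,-0.001,0.01,1],[-0.001,-0.001,0.01,1],[0,-0.001,0.01,0.4],[0,-0.001,0.01,0],[0,0,0.01,0],[0,0,0.007,0]],
])

```text
clock: 12.55
eef_pos: [0.4336, 0.0673, 0.0573]
tool_rot: [0.993, 0.111, 0.023, 0.029]
ft_force: [-0.9, -0.3, 0.5]
grip_width: 0.0001
```

```bash
python3 - <<'E'
from h import *
p,y,M,o=pose(); print(p,y,M[:,2],o['clock'],o['ft_force'],o['joint_pos'])
n=np.array([-.23,.973]);w=np.array([.5211,-.0634])+.105*n
print('dist to wall',(p[:2]-w)@n)
E
```

```text
[0.43359652 0.06732364 0.05728303] 12.850290732247425 [ 0.05152294 -0.05223181 -0.99730498] 12.55 [-0.93691727 -0.31104374  0.48751668] [ 0.19485844  0.27586903 -0.48825745  0.76614843 -0.0612579   1.54134166]
dist to wall 0.042358858595956284
```

Call:
send_rows([
  [[0,0.007,0,0],[0,0.007,0,0],[0,0.007,0,0],[0,0.005,0,0],[0,0.002,0,0],[0,0.002,0,0],[0,0.002,0,0],[0,0.002,0,0]],
])

```text
clock: 13.35
eef_pos: [0.4406, 0.0363, 0.0588]
tool_rot: [0.993, 0.112, 0.022, 0.021]
ft_force: [-0.4, 6.3, -0.6]
grip_width: -0.0003
```

```bash
python3 - <<'E'
from h import *
p,y,M,o=pose(); print(p,y,M[:,2],o['clock'],o['ft_force'],o['joint_pos'])
n=np.array([-.23,.973]);w=np.array([.5211,-.0634])+.105*n
print('dist to wall',(p[:2]-w)@n)
E
```

```text
[0.44062126 0.03625956 0.05883776] 12.963771171957402 [ 0.04843542 -0.03765661 -0.99811622] 13.35 [-0.36763107  6.28318423 -0.5687187 ] [ 0.11040324  0.27668143 -0.480918    0.76915082 -0.04277696  1.45492022]
dist to wall 0.010517820763396633
```

Call:
send_rows([
  [[0,0.002,0,0],[0,0.002,0,0],[0,0.002,0,0],[0,0.002,0,0],[0,0.002,0,0],[0,0.002,0,0],[0,0.002,0,0],[0,0.002,0,0]],
])

```text
clock: 14.15
eef_pos: [0.4405, 0.036, 0.0593]
tool_rot: [0.993, 0.119, 0.021, 0.002]
ft_force: [-1.8, 6.0, -1.0]
grip_width: -0.0004
```

```bash
python3 - <<'E'
from h import *
p,y,M,o=pose(); print(p,y,M[:,2],o['clock'],o['ft_force'],o['joint_pos'])
n=np.array([-.23,.973]);w=np.array([.5211,-.0634])+.105*n
print('dist to wall',(p[:2]-w)@n)
E
```

```text
[0.44051435 0.03602946 0.05927562] 13.688313495357587 [ 0.04137732  0.00187758 -0.99914183] 14.15 [-1.83676362  6.00707917 -1.03591723] [ 0.08262962  0.27735477 -0.47734984  0.77468873 -0.00154393  1.41464984]
dist to wall 0.010318515002638867
```

Call:
send_rows([
  [[0,-0.006,0,0],[0,-0.01,0,0],[0,-0.01,-0.01,0],[0,-0.01,-0.03,0],[0,-0.01,-0.03,0],[0,-0.015,-0.03,0],[0,-0.02,-0.03,0],[0,-0.03,-0.02,0]],
], hand=-1)

```text
clock: 14.95
eef_pos: [0.4039, 0.1479, 0.2146]
tool_rot: [0.993, 0.117, 0.019, 0.003]
ft_force: [1.3, -0.1, -0.1]
grip_width: 0.0853
```

```bash
python3 - <<'E'
from h import *
p,y,M,o=pose(); print(p,y,M[:,2],o['clock'],o['ft_force'],o['joint_pos'])
plan([.41,.265,.22],63,8)
E
```

```text
[0.40385404 0.14785938 0.21457699] 13.464120195320044 [ 0.03757692 -0.00165886 -0.99929236] 14.95 [ 1.34746364 -0.1391133  -0.11641473] [ 0.36104729  0.09137865 -0.25063392  1.19420482 -0.01482665  1.69678144]
from [0.4039 0.1479 0.2146] 13.46 tilt [ 0.038 -0.002 -0.999]
[[[0.0042, -0.0141, -0.0007, -6.19], [0.0056, -0.0135, -0.0007, -6.19], [0.0071, -0.0128, -0.0007, -6.19], [0.0084, -0.012, -0.0007, -6.19], [0.0097, -0.011, -0.0007, -6.19], [0.0108, -0.0099, -0.0007, -6.19], [0.0118, -0.0087, -0.0007, -6.19], [0.0127, -0.0074, -0.0007, -6.19]]]
```

```bash
python3 - <<'E'
from h import *
plan([.434,.310,.22],63,8)
E
```

```text
from [0.4039 0.1479 0.2146] 13.46 tilt [ 0.038 -0.002 -0.999]
[[[0.0084, -0.0188, -0.0007, -6.19], [0.0104, -0.0178, -0.0007, -6.19], [0.0122, -0.0166, -0.0007, -6.19], [0.0139, -0.0152, -0.0007, -6.19], [0.0155, -0.0136, -0.0007, -6.19], [0.0169, -0.0118, -0.0007, -6.19], [0.0181, -0.0099, -0.0007, -6.19], [0.019, -0.0079, -0.0007, -6.19]]]
```

Call:
send_rows([
  [[0.0085,-0.019,0,-6.2],[0.0105,-0.018,0,-6.2],[0.012,-0.0165,0,-6.2],[0.014,-0.015,0,-6.2],[0.0155,-0.0135,0,-6.2],[0.015,-0.012,0,-6.2],[0.015,-0.01,0,-6.2],[0.012,-0.005,0,-4]],
])

```text
clock: 15.75
eef_pos: [0.4242, 0.3132, 0.2292]
tool_rot: [0.851, 0.524, 0.025, 0.012]
ft_force: [0.4, -0.6, 0.2]
grip_width: 0.0857
```

Call:
send_rows([
  [[0,0,0,0],[0,0,0,0],[0,0,0,0],[0,0,0,0],[0,0,0,0],[0,0,0,0],[0,0,0,0],[0,0,0,0]],
])

```text
clock: 16.55
eef_pos: [0.4225, 0.3127, 0.2312]
tool_rot: [0.852, 0.523, 0.025, 0.013]
ft_force: [-0.1, -0.1, 1.2]
grip_width: 0.085
```

```bash
python3 - <<'E'
from h import *
c=snap('wrist','w8')
p,y,M,o=pose(); print(p,y,M[:,2],o['clock'],o['ft_force'],o['joint_pos'])
P=cloud(c).reshape(-1,3)
near=np.hypot(P[:,0]-.44,P[:,1]-.314)<.05
for a,b in [(.080,.092),(.03,.048)]:
    k=P[near&(P[:,2]>a)&(P[:,2]<b)]; print(len(k),k.mean(0),cv2.minAreaRect(k[:,:2].astype(np.float32)),cv2.minEnclosingCircle(k[:,:2].astype(np.float32)))
ortho(c,.36,.52,.24,.4,.0845,'ortho8',.3)
E
```

```text
[0.42255049 0.31274173 0.23116677] 63.13046914855396 [ 0.0563875   0.0043963  -0.99839928] 16.6 [-0.14915511  0.18321885  0.87095988] [ 6.54308098e-01  2.59656458e-01 -5.78173096e-04  1.26310395e+00
 -3.08345753e-02  1.12324977e+00]
1883 [0.43597785 0.31646379 0.08470677] ((0.43711766600608826, 0.31619206070899963), (0.023802731186151505, 0.0493629053235054), 62.580875396728516) ((0.4371476173400879, 0.3159511387348175), 0.026537548750638962)
1734 [0.43274751 0.31629993 0.04089174] ((0.4356948137283325, 0.3163621425628662), (0.05916902422904968, 0.05537569522857666), 67.05671691894531) ((0.4377657473087311, 0.3157266080379486), 0.030014989897608757)
```

View pics/w8.png

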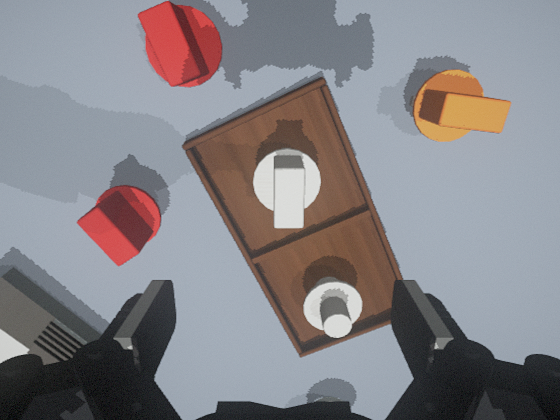

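View pics/ortho8.png

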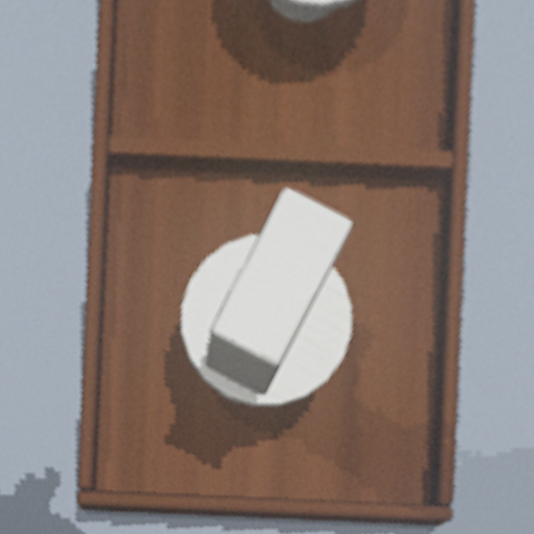

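```bash
python3 - <<'E'
from h import *
def planT(target,yaw,n):
    p,y,M,o=pose(); d=(np.array(target)-p)
    print('tool-frame delta total',(M.T@d).round(4),'turn',round(-((yaw-y+180)%360-180),2),'now',p.round(4),round(y,2),M[:,2].round(3),o['clock'])
planT([.4372,.316,.125],62.6,1)
E
cat >> h.py <<'E'
def planT(target,yaw):
    p,y,M,o=pose(); d=(np.array(target)-p)
    print('tool delta',(M.T@d).round(4),'turn',round(-((yaw-y+180)%360-180),2),'now',p.round(4),round(y,2),M[:,2].round(3),o['clock'],'F',o['ft_force'].round(1),'T',o['ft_torque'].round(2),'w',round(o['grip_width'],4),'j',o['joint_pos'].round(3))
E
```

```text
tool-frame delta total [0.0064 0.0064 0.1068] turn 0.53 now [0.4226 0.3127 0.2312] 63.13 [ 0.056  0.004 -0.998] 16.6
```

Call:
send_rows([
  [[0.001,0.001,0.01,0.1],[0.001,0.001,0.016,0.1],[0.001,0.001,0.018,0.1],[0.001,0.001,0.018,0.1],[0.001,0.001,0.018,0.1],[0.001,0.001,0.014,0],[0,0,0.008,0],[0,0,0,0]],
])

```text
clock: 17.4
eef_pos: [0.4369, 0.3154, 0.1217]
tool_rot: [0.855, 0.519, 0.024, 0.013]
ft_force: [-0.4, -1.0, 0.6]
grip_width: 0.0853
```

```bash
python3 - <<'E'
from h import *
planT([.4372,.316,.0565],62.6)
c=snap('wrist','w9')
E
```

```text
tool delta [-0.0012 -0.0031  0.0651] turn -0.05 now [0.4369 0.3154 0.1217] 62.55 [ 0.055  0.003 -0.998] 17.4 F [-0.4 -1.   0.6] T [0.05 0.08 0.03] w 0.0853 j [ 0.642  0.365 -0.151  1.008 -0.03   1.121]
```

View pics/w9.png

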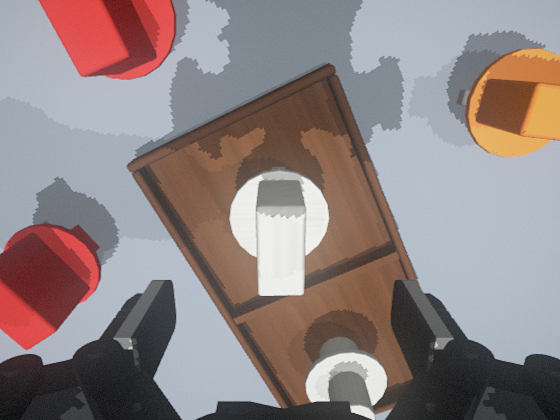

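Call:
send_rows([
  [[-0.0005,-0.001,0.008,0],[-0.0005,-0.001,0.012,0],[0,-0.001,0.012,0],[0,0,0.012,0],[0,0,0.012,0],[0,0,0.008,0],[0,0,0.002,0],[0,0,0,0]],
])

```text
clock: 18.25
eef_pos: [0.4392, 0.3181, 0.0541]
tool_rot: [0.854, 0.519, 0.028, 0.012]
ft_force: [0.4, 0.5, -0.2]
grip_width: 0.0855
```

```bash
python3 - <<'E'
from h import *
planT([.4372,.316,.0565],62.6)
E
```

```text
tool delta [-0.0027 -0.0006 -0.0025] turn -0.01 now [0.4392 0.3181 0.0541] 62.59 [ 0.061  0.008 -0.998] 18.25 F [ 0.4  0.5 -0.2] T [-0.01 -0.    0.05] w 0.0855 j [ 0.643  0.442 -0.236  0.839 -0.03   1.122]
```

Call:
send_rows([
  [[-0.0015,-0.0005,-0.002,0],[-0.001,0,-0.001,0],[0,0,0,0],[0,0,0,0],[0,0,0,0],[0,0,0,0],[0,0,0,0],[0,0,0,0]],
], hand=1)

```text
clock: 19.05
eef_pos: [0.4383, 0.3167, 0.0595]
tool_rot: [0.854, 0.519, 0.03, 0.012]
ft_force: [0.1, 0.0, 0.5]
grip_width: 0.0232
```

```bash
python3 - <<'E'
from h import *
planT([.4372,.316,.0565],62.6)
c=snap('wrist','w10')
E
```

```text
tool delta [-0.0012 -0.0009  0.003 ] turn -0.01 now [0.4383 0.3167 0.0595] 62.59 [ 0.064  0.01  -0.998] 19.05 F [0.1 0.  0.5] T [-0.08  0.12 -0.04] w 0.0232 j [ 0.642  0.43  -0.238  0.844 -0.03   1.121]
```

View pics/w10.png

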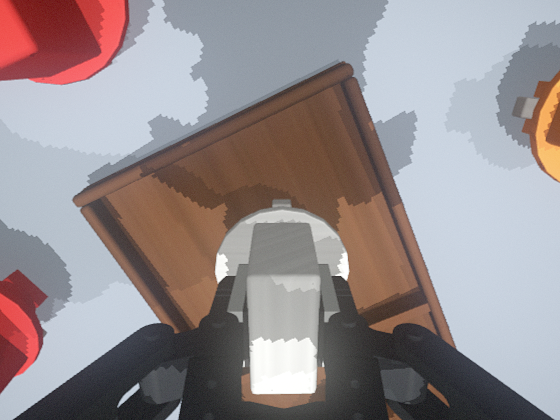

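Call:
send_rows([
  [[0,0,-0.005,0],[0,0,-0.01,0],[0,0,-0.02,0],[0,0,-0.025,0],[0,0,-0.025,0],[0,0,-0.025,0],[0,0,-0.02,0],[0,0,-0.01,0]],
])

```text
clock: 19.9
eef_pos: [0.4268, 0.3139, 0.2054]
tool_rot: [0.854, 0.519, 0.027, 0.012]
ft_force: [0.2, 0.0, -1.1]
grip_width: 0.023
```

```bash
python3 - <<'E'
from h import *
planT([.5207,-.0637,.19],103.3)
plan([.5207,-.0637,.19],103.3,16)
E
```

```text
tool delta [-0.2923  0.2566  0.0183] turn -40.71 now [0.4268 0.3139 0.2054] 62.59 [ 0.059  0.007 -0.998] 19.9 F [ 0.2  0.  -1.1] T [0.   0.04 0.02] w 0.023 j [ 0.651  0.279 -0.044  1.197 -0.03   1.129]
from [0.4268 0.3139 0.2054] 62.59 tilt [ 0.059  0.007 -0.998]
[[[-0.0182, 0.0161, 0.001, -2.54], [-0.0189, 0.0152, 0.001, -2.54], [-0.0196, 0.0144, 0.001, -2.54], [-0.0202, 0.0135, 0.001, -2.54], [-0.0208, 0.0126, 0.001, -2.54], [-0.0213, 0.0117, 0.001, -2.54], [-0.0218, 0.0107, 0.001, -2.54], [-0.0223, 0.0097, 0.001, -2.54]]]
[[[-0.0227, 0.0087, 0.001, -2.54], [-0.0231, 0.0077, 0.001, -2.54], [-0.0234, 0.0067, 0.001, -2.54], [-0.0237, 0.0056, 0.001, -2.54], [-0.0239, 0.0046, 0.001, -2.54], [-0.0241, 0.0035, 0.001, -2.54], [-0.0242, 0.0024, 0.001, -2.54], [-0.0243, 0.0014, 0.001, -2.54]]]
```

Call:
send_rows([
  [[-0.012,0.01,0,-2.5],[-0.019,0.015,0,-2.5],[-0.0195,0.0145,0,-2.5],[-0.02,0.0135,0,-2.5],[-0.021,0.0125,0,-2.5],[-0.0215,0.0115,0,-2.5],[-0.022,0.0105,0,-2.5],[-0.022,0.0095,0,-2.5]],
])

```text
clock: 20.7
eef_pos: [0.4712, 0.1311, 0.2092]
tool_rot: [0.744, 0.667, 0.026, 0.016]
ft_force: [-0.4, 0.0, -1.0]
grip_width: 0.0237
```

```bash
python3 - <<'E'
from h import *
planT([.5207,-.0637,.18],103.3)
plan([.5207,-.0637,.18],103.3,8)
E
```

```text
tool delta [-0.1888  0.0685  0.03  ] turn -19.47 now [0.4712 0.1311 0.2092] 83.83 [ 0.061  0.011 -0.998] 20.7 F [-0.4  0.  -1. ] T [-0.02  0.08 -0.03] w 0.0237 j [ 0.275  0.19  -0.15   1.169 -0.006  0.383]
from [0.4712 0.1311 0.2092] 83.83 tilt [ 0.061  0.011 -0.998]
[[[-0.0235, 0.0088, 0.0036, -2.43], [-0.0239, 0.0078, 0.0036, -2.43], [-0.0242, 0.0067, 0.0036, -2.43], [-0.0245, 0.0057, 0.0036, -2.43], [-0.0247, 0.0047, 0.0036, -2.43], [-0.0249, 0.0036, 0.0036, -2.43], [-0.025, 0.0026, 0.0036, -2.43], [-0.0251, 0.0015, 0.0036, -2.43]]]
```

Call:
send_rows([
  [[-0.0235,0.009,0.003,-2.4],[-0.024,0.008,0.003,-2.4],[-0.024,0.0065,0.003,-2.4],[-0.0245,0.0055,0.003,-2.4],[-0.0245,0.0045,0.003,-2.4],[-0.024,0.0035,0.003,-2.4],[-0.02,0.0025,0.003,-2.4],[-0.01,0.001,0,-2.4]],
])

```text
clock: 21.5
eef_pos: [0.5167, -0.0519, 0.1874]
tool_rot: [0.618, 0.786, 0.022, 0.019]
ft_force: [-0.6, 0.1, -1.8]
grip_width: 0.0235
```

Call:
send_rows([
  [[0,0,0,0],[0,0,0,0],[0,0,0,0],[0,0,0,0],[0,0,0,0],[0,0,0,0],[0,0,0,0],[0,0,0,0]],
])

```text
clock: 22.3
eef_pos: [0.5155, -0.0501, 0.187]
tool_rot: [0.618, 0.786, 0.021, 0.018]
ft_force: [-0.4, 0.0, -1.9]
grip_width: 0.023
```

```bash
python3 - <<'E'
from h import *
planT([.5207,-.0637,.145],103.3)
for n in ['wrist','scene','side']:
    c=snap(n,n+'11')
    P=cloud(c).reshape(-1,3)
    near=np.hypot(P[:,0]-.52,P[:,1]+.06)<.06
    print(n)
    for a in np.arange(.10,.20,.01):
        k=P[near&(P[:,2]>a)&(P[:,2]<a+.01)]
        if len(k)>20: print(round(a,3),len(k),k.mean(0).round(4),k.min(0).round(3),k.max(0).round(3))
im=[cv2.imread(f'pics/{n}11.png') for n in ['scene','side']]
cv2.imwrite('pics/z11.png',np.hstack([cv2.resize(im[0][150:290,100:270],(400,330)),cv2.resize(im[1][180:340,240:400],(400,400))[:330]]))
E
```

```text
tool delta [-0.0143 -0.0005  0.0421] turn 0.32 now [ 0.5155 -0.0501  0.187 ] 103.62 [ 0.055  0.011 -0.998] 22.3 F [-0.4  0.  -1.9] T [-0.03  0.07 -0.01] w 0.023 j [-0.107  0.266 -0.109  1.142  0.017 -0.344]
wrist
0.14 77 [ 0.4908 -0.0563  0.1474] [ 0.49  -0.06   0.144] [ 0.492 -0.052  0.15 ]
0.15 69 [ 0.4911 -0.0562  0.1515] [ 0.49 -0.06  0.15] [ 0.493 -0.052  0.153]
0.16 3801 [ 0.501  -0.0538  0.1684] [ 0.486 -0.08   0.163] [ 0.528 -0.021  0.17 ]
0.17 614 [ 0.4935 -0.0569  0.1751] [ 0.488 -0.079  0.17 ] [ 0.526 -0.031  0.18 ]
0.18 1214 [ 0.4979 -0.054   0.1855] [ 0.489 -0.076  0.18 ] [ 0.515 -0.026  0.19 ]
0.19 1648 [ 0.4988 -0.0537  0.1952] [ 0.488 -0.076  0.19 ] [ 0.516 -0.026  0.2  ]
scene
0.13 22 [ 0.5257 -0.0545  0.1367] [ 0.511 -0.064  0.133] [ 0.533 -0.036  0.14 ]
0.14 46 [ 0.5322 -0.0505  0.1466] [ 0.517 -0.065  0.141] [ 0.543 -0.036  0.15 ]
0.15 32 [ 0.533  -0.0492  0.1519] [ 0.525 -0.063  0.15 ] [ 0.544 -0.036  0.155]
0.16 191 [ 0.5299 -0.0522  0.1672] [ 0.501 -0.079  0.163] [ 0.549 -0.021  0.17 ]
0.17 59 [ 0.5382 -0.0476  0.1751] [ 0.52  -0.066  0.17 ] [ 0.544 -0.03   0.18 ]
0.18 92 [ 0.5344 -0.05    0.1852] [ 0.517 -0.075  0.18 ] [ 0.545 -0.024  0.19 ]
0.19 117 [ 0.5325 -0.0496  0.1949] [ 0.514 -0.075  0.19 ] [ 0.544 -0.023  0.2  ]
side
0.16 172 [ 0.5109 -0.068   0.1666] [ 0.486 -0.081  0.162] [ 0.543 -0.032  0.17 ]
0.17 38 [ 0.4991 -0.0631  0.175 ] [ 0.489 -0.073  0.17 ] [ 0.526 -0.047  0.18 ]
0.18 48 [ 0.5019 -0.0653  0.1853] [ 0.489 -0.076  0.18 ] [ 0.527 -0.047  0.19 ]
0.19 50 [ 0.501  -0.0643  0.1952] [ 0.489 -0.077  0.19 ] [ 0.516 -0.035  0.2  ]
```

View pics/z11.png

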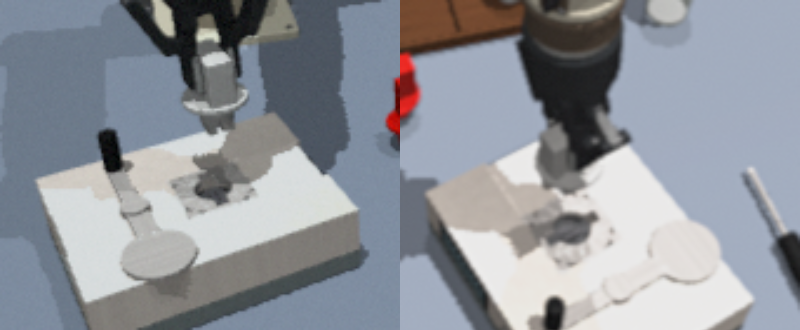

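View pics/wrist11.png

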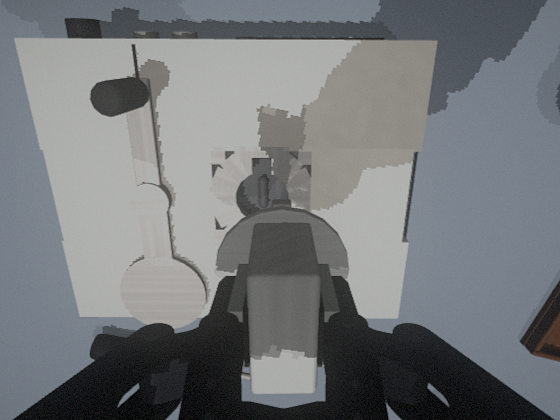

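```bash
python3 - <<'E'
from h import *
A=[]
for n in ['wrist','scene','side']:
    P=cloud(load(n+'11')).reshape(-1,3)
    k=P[(np.hypot(P[:,0]-.517,P[:,1]+.051)<.033)&(np.hypot(P[:,0]-.517,P[:,1]+.051)>.017)&(P[:,2]>.160)&(P[:,2]<.173)]
    X=np.c_[k[:,:2]-[.517,-.051],np.ones(len(k))]
    for _ in range(4):
        s=np.linalg.lstsq(X,k[:,2],rcond=None)[0]; r=abs(k[:,2]-X@s)<.0015; k,X=k[r],X[r]
    print(n,len(k),s.round(4)); A.append(k[:400] if n=='wrist' else k)
    # head (above) rect
    h=P[(np.hypot(P[:,0]-.517,P[:,1]+.051)<.034)&(P[:,2]>.176)&(P[:,2]<.203)]
k=np.vstack(A)
e=cv2.convexHull((k[:,:2]*1000).astype(np.float32));print(cv2.minEnclosingCircle((k[:,:2]).astype(np.float32)))
from scipy.optimize import least_squares
e=e[:,0]/1000
f=least_squares(lambda q:np.hypot(e[:,0]-q[0],e[:,1]-q[1])-.03,[.517,-.051],loss='soft_l1',f_scale=.001);print(f.x)
M=pose()[2];print(M.round(3))
E
```

```text
wrist 3517 [ 0.0109 -0.014   0.1687]
scene 127 [-0.0075 -0.0112  0.1677]
side 116 [ 0.0121 -0.0107  0.1667]
((0.5175988674163818, -0.05130157247185707), 0.03210649639368057)
[ 0.51617807 -0.05107926]
[[-0.235  0.97   0.055]
 [ 0.972  0.235  0.011]
 [-0.002  0.056 -0.998]]
```

```bash
python3 - <<'E'
from h import *
for n in ['w5','w6','wrist11','side11','scene11']:
    c=load(n); ortho(c,.47,.57,-.115,-.015,.07,'o_'+n,.25)
ims=[cv2.resize(cv2.imread(f'pics/o_{n}.png')[:400,:400],(390,390)) for n in ['w5','w6','side11','scene11']]
cv2.imwrite('pics/omix.png',np.vstack([np.hstack(ims[:2])]))
cv2.imwrite('pics/omix2.png',np.vstack([np.hstack(ims[2:])]))
E
```

```text
(no output)
```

View pics/omix.png

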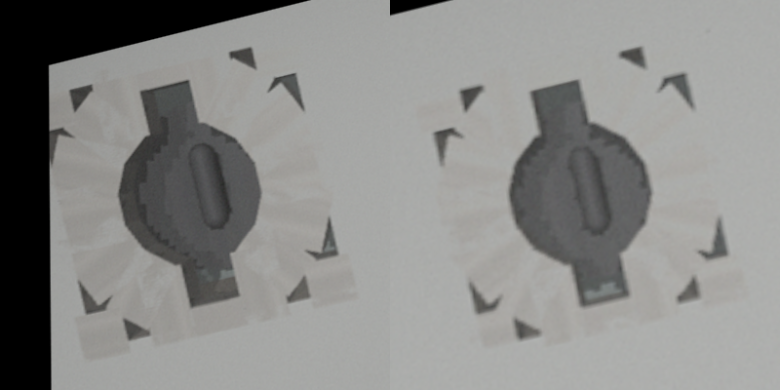

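View pics/omix2.png

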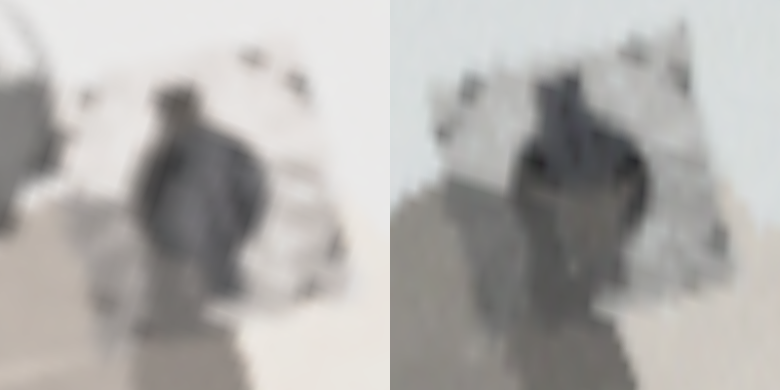

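```bash
python3 - <<'E'
from h import *
planT([.5200,-.0633,.135],103.2)
E
```

```text
tool delta [-0.0136 -0.0016  0.0521] turn 0.4 now [ 0.5155 -0.0503  0.187 ] 103.6 [ 0.055  0.011 -0.998] 22.45 F [ 1.2 -0.  -2. ] T [-0.01  0.07 -0.01] w 0.0238 j [-0.107  0.267 -0.109  1.142  0.017 -0.344]
```

Call:
send_rows([
  [[-0.0025,-0.0005,0.005,0.1],[-0.0025,-0.0005,0.008,0.1],[-0.0025,-0.0005,0.008,0.1],[-0.0025,0,0.008,0.1],[-0.0025,0,0.008,0],[-0.001,0,0.008,0],[0,0,0.005,0],[0,0,0,0]],
])

```text
clock: 23.25
eef_pos: [0.5193, -0.0649, 0.1309]
tool_rot: [0.622, 0.783, 0.021, 0.017]
ft_force: [-0.0, -0.0, -1.8]
grip_width: 0.0235
```

```bash
python3 - <<'E'
from h import *
planT([.5200,-.0633,.125],103.2)
for n in ['wrist','scene','side']: snap(n,n+'12')
im=[cv2.imread(f'pics/{n}12.png') for n in ['scene','side']]
cv2.imwrite('pics/z12.png',np.hstack([cv2.resize(im[0][190:270,140:240],(500,400),interpolation=2),cv2.resize(im[1][210:310,270:370],(300,300),interpolation=2)[:400] if 0 else cv2.resize(im[1][210:310,270:345],(300,400),interpolation=2)]))
E
```

```text
tool delta [0.0014 0.0007 0.006 ] turn -0.1 now [ 0.5193 -0.0649  0.1309] 103.1 [ 0.052  0.012 -0.999] 23.25 F [-0.  -0.  -1.8] T [-0.01  0.07  0.08] w 0.0235 j [-0.135  0.326 -0.183  1.012  0.019 -0.363]
```

View pics/z12.png

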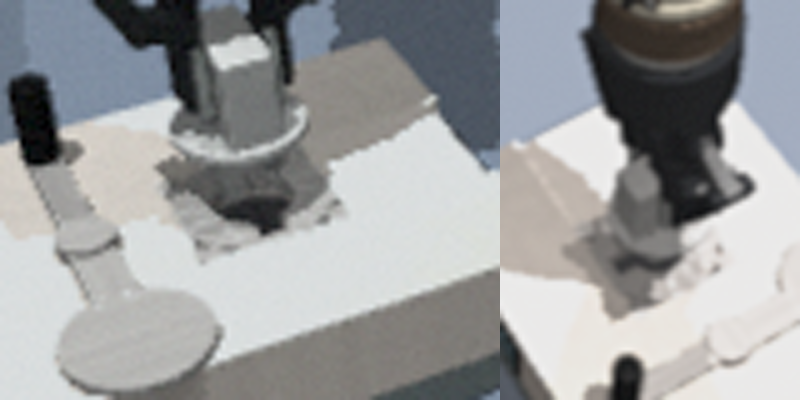

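View pics/wrist12.png

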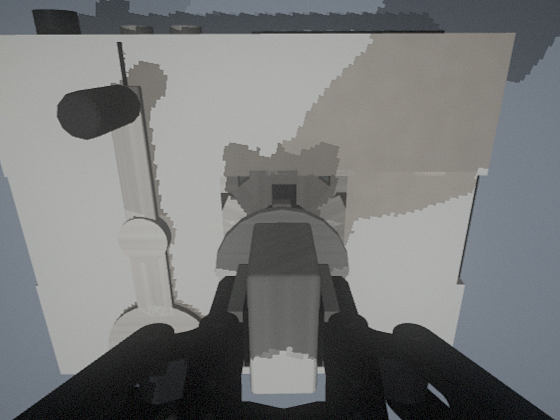

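Call:
send_rows([
  [[0.0008,0.0004,0.001,0],[0.0006,0.0003,0.002,0],[0,0,0.002,0],[0,0,0.002,0],[0,0,0.002,0],[0,0,0.002,0],[0,0,0.002,0],[0,0,0.002,0]],
])

```text
clock: 24.2
eef_pos: [0.5223, -0.0628, 0.118]
tool_rot: [0.621, 0.783, 0.022, 0.019]
ft_force: [-0.9, -0.8, -1.2]
grip_width: 0.0235
```

```bash
python3 - <<'E'
from h import *
planT([.5200,-.0633,.107],103.2)
E
```

```text
tool delta [ 0.     -0.003   0.0109] turn -0.04 now [ 0.5223 -0.0628  0.118 ] 103.16 [ 0.057  0.011 -0.998] 24.2 F [-0.9 -0.8 -1.2] T [ 0.02  0.25 -0.02] w 0.0235 j [-0.13   0.34  -0.2    0.975  0.018 -0.359]
```

Call:
send_rows([
  [[0,-0.0012,0,0],[0,-0.001,0,0],[0,-0.0005,0.001,0],[0,-0.0001,0.002,0],[0,-0.0001,0.002,0],[0,-0.0001,0.002,0],[0,-0.0001,0.002,0],[0,-0.0001,0.002,0]],
])

```text
clock: 25.0
eef_pos: [0.5201, -0.0636, 0.106]
tool_rot: [0.621, 0.783, 0.022, 0.019]
ft_force: [-1.1, 0.2, 0.2]
grip_width: 0.0231
```

```bash
python3 - <<'E'
from h import *
planT([.5200,-.0633,.107],103.2)
E
```

```text
tool delta [ 0.0003  0.     -0.001 ] turn -0.06 now [ 0.5201 -0.0636  0.106 ] 103.14 [ 0.058  0.011 -0.998] 25.0 F [-1.1  0.2  0.2] T [0.03 0.26 0.  ] w 0.0231 j [-0.132  0.348 -0.224  0.942  0.018 -0.361]
```

Call:
send_rows([
  [[0,-0.0001,0.002,0],[0,-0.0001,0.002,0],[0,-0.0001,0.002,0],[0,-0.0001,0.002,0],[0,-0.0001,0.002,0],[0,-0.0001,0.002,0],[0,-0.0001,0.002,0],[0,-0.0001,0.002,0]],
])

```text
clock: 25.8
eef_pos: [0.5205, -0.0638, 0.0938]
tool_rot: [0.621, 0.783, 0.023, 0.021]
ft_force: [-9.7, -1.1, 22.7]
grip_width: 0.0235
```

```bash
python3 - <<'E'
from h import *
planT([.5200,-.0633,.0935],103.2)
E
```

```text
tool delta [ 0.0006 -0.0004  0.0003] turn -0.06 now [ 0.5205 -0.0638  0.0938] 103.14 [ 0.061  0.011 -0.998] 25.8 F [-9.7 -1.1 22.7] T [0.42 2.18 0.12] w 0.0235 j [-0.132  0.361 -0.242  0.909  0.019 -0.361]
```

```bash
python3 - <<'E'
from h import *
c=snap('scene','scene13'); P=cloud(c).reshape(-1,3)
k=P[(np.hypot(P[:,0]-.52,P[:,1]+.0637)<.03)&(P[:,2]>.055)&(P[:,2]<.10)]
h,e=np.histogram(k[:,2],bins=np.arange(.055,.101,.003));print(h,e.round(3))
cv2.imwrite('pics/z13.png',cv2.resize(c['image'][190:270,130:240,::-1],(770,560),interpolation=2))
E
```

```text
[  0   0   0   0   4  15 109  15  14  17  20  25  22  26  28] [0.055 0.058 0.061 0.064 0.067 0.07  0.073 0.076 0.079 0.082 0.085 0.088
 0.091 0.094 0.097 0.1  ]
```

View pics/z13.png

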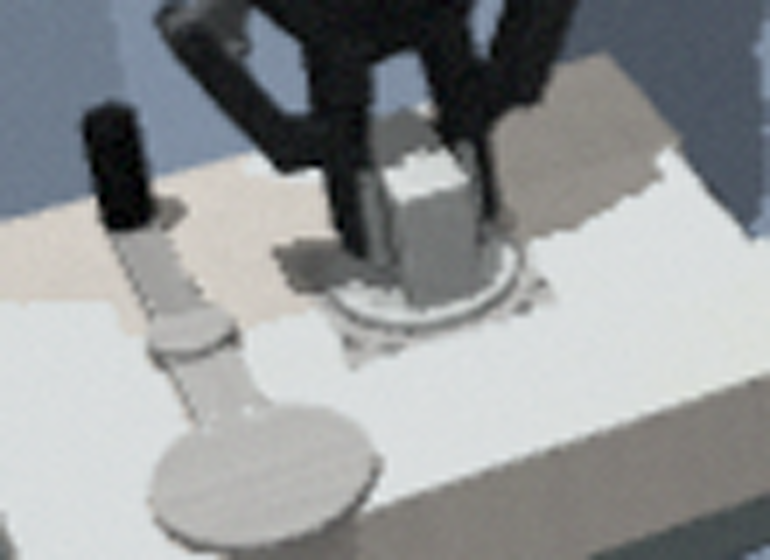

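Call:
send_rows([
  [[0,0.001,0.0005,0],[0,0.001,0.0005,0],[0,0.001,0.0005,0],[0,0.001,0.0005,0],[0,0.001,0.0005,0],[0,0.001,0.0005,0],[0,0.001,0.0005,0],[0,0.001,0.0005,0]],
])

```text
clock: 26.65
eef_pos: [0.5226, -0.0634, 0.094]
tool_rot: [0.622, 0.783, 0.019, 0.018]
ft_force: [-6.0, -1.0, 11.0]
grip_width: 0.0235
```

```bash
python3 - <<'E'
from h import *
planT([.5200,-.0633,.0935],103.2)
E
```

```text
tool delta [ 0.0007 -0.0026  0.0003] turn -0.11 now [ 0.5226 -0.0634  0.094 ] 103.09 [ 0.052  0.007 -0.999] 26.65 F [-6. -1. 11.] T [0.04 1.58 0.07] w 0.0235 j [-0.128  0.37  -0.227  0.923  0.014 -0.357]
```

Call:
send_rows([
  [[0,0.002,0.001,0],[0,0.002,0.001,0],[0,0.002,0.001,0],[0,0.002,0.001,0],[0,0.002,0.001,0],[0,0.002,0.001,0],[0,0.002,0.001,0],[0,0.002,0.001,0]],
])

```text
clock: 27.45
eef_pos: [0.5235, -0.0631, 0.0943]
tool_rot: [0.624, 0.782, 0.009, 0.011]
ft_force: [-10.3, -1.7, 15.9]
grip_width: 0.0232
```

```bash
python3 - <<'E'
from h import *
planT([.5200,-.0633,.0935],103.2)
E
```

```text
tool delta [ 0.0006 -0.0035  0.0007] turn -0.38 now [ 0.5235 -0.0631  0.0943] 102.82 [ 0.027  0.001 -1.   ] 27.45 F [-10.3  -1.7  15.9] T [0.01 2.09 0.01] w 0.0232 j [-0.122  0.386 -0.199  0.958  0.004 -0.346]
```

Works well; one more.

Call:
send_rows([
  [[0,0.002,0.001,0],[0,0.002,0.001,0],[0,0.002,0.001,0],[0,0.002,0.001,0],[0,0.002,0.001,0],[0,0.002,0.001,0],[0,0.002,0.001,0],[0,0.0015,0.001,0]],
])

```text
clock: 28.25
eef_pos: [0.5242, -0.0628, 0.0949]
tool_rot: [0.625, 0.78, -0.001, 0.003]
ft_force: [-8.5, -0.6, 14.2]
grip_width: 0.0233
```

```bash
python3 - <<'E'
from h import *
planT([.5200,-.0633,.0935],103.2)
E
```

```text
tool delta [ 0.0005 -0.0042  0.0014] turn -0.64 now [ 0.5242 -0.0628  0.0949] 102.56 [ 0.004 -0.005 -1.   ] 28.25 F [-8.5 -0.6 14.2] T [0.01 1.64 0.05] w 0.0233 j [-0.117  0.402 -0.172  0.992 -0.005 -0.336]
```

Call:
send_rows([
  [[0,-0.001,0.001,0],[0,-0.001,0.0015,0],[0,-0.0005,0.0015,0],[0,0,0.0015,2],[0,0,0.0015,4],[0,0,0.0015,6],[0,0,0.0015,6],[0,0,0.0015,6]],
])

```text
clock: 29.05
eef_pos: [0.524, -0.0636, 0.0947]
tool_rot: [0.778, 0.628, 0.004, 0.007]
ft_force: [-7.4, -0.5, 13.7]
grip_width: 0.0233
```

```bash
python3 - <<'E'
from h import *
planT([.5202,-.0635,.0935],17)
E
```

```text
tool delta [-0.0007 -0.0038  0.0011] turn 60.86 now [ 0.524  -0.0636  0.0947] 77.86 [ 0.015 -0.007 -1.   ] 29.05 F [-7.4 -0.5 13.7] T [-0.29  1.37  0.36] w 0.0233 j [-0.118  0.395 -0.184  0.976 -0.005  0.094]
```

Call:
send_rows([
  [[0,0,0.0015,6],[0,0,0.0015,6],[0,0,0.0015,6],[0,0,0.0015,6],[0,0,0.0015,6],[0,0,0.0015,6],[0,0,0.0015,6],[0,0,0.0015,6]],
])

```text
clock: 29.85
eef_pos: [0.5225, -0.0664, 0.0944]
tool_rot: [0.969, 0.245, 0.006, 0.011]
ft_force: [-7.6, 0.6, 15.2]
grip_width: 0.0233
```

```bash
python3 - <<'E'
from h import *
planT([.5202,-.0635,.0935],17)
c=snap('wrist','w14')
E
```

```text
tool delta [-0.0007 -0.0036  0.0008] turn 11.42 now [ 0.5225 -0.0664  0.0944] 28.42 [ 0.018 -0.019 -1.   ] 29.85 F [-7.6  0.6 15.2] T [-0.43  1.7   0.4 ] w 0.0233 j [-0.117  0.39  -0.193  0.968 -0.017  0.958]
```

View pics/w14.png

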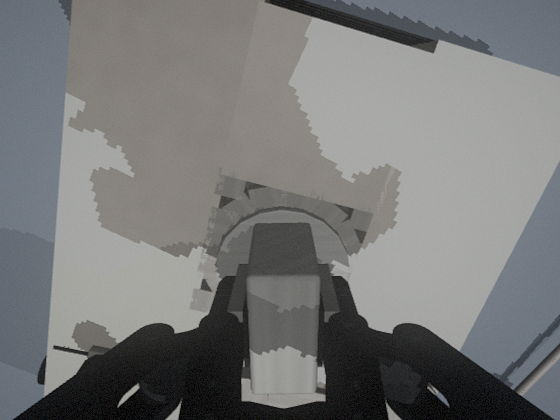

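Call:
send_rows([
  [[0,0,0.0015,5],[0,0,0.0015,4],[0,0,0.0015,4],[0,0,0.0015,4],[0,0,0.0015,4],[0,0,0.0015,4],[0,0,0.0015,4],[0,0,0.0015,4]],
])

```text
clock: 30.7
eef_pos: [0.5204, -0.0673, 0.0942]
tool_rot: [0.999, -0.042, 0.01, 0.014]
ft_force: [-6.0, 1.1, 16.3]
grip_width: 0.023
```

```bash
python3 - <<'E'
from h import *
planT([.5202,-.0635,.0935],17)
E
```

```text
tool delta [-0.0005 -0.0038  0.0006] turn -21.85 now [ 0.5204 -0.0673  0.0942] -4.85 [ 0.019 -0.029 -0.999] 30.7 F [-6.   1.1 16.3] T [-0.23  1.97  1.56] w 0.023 j [-0.113  0.386 -0.2    0.963 -0.027  1.542]
```

```bash
python3 - <<'E'
from h import *
for n in ['wrist','side','scene']:
    c=snap(n,n+'15')
    P=cloud(c).reshape(-1,3)
    k=P[(np.hypot(P[:,0]-.52,P[:,1]+.0637)<.03)&(P[:,2]>.108)&(P[:,2]<.118)]
    if len(k)>5: print(n,len(k),k.mean(0),cv2.minAreaRect(k[:,:2].astype(np.float32)))
ortho(load('side15'),.45,.59,-.13,.01,.114,'os15',.35)
ortho(load('wrist15'),.45,.59,-.13,.01,.114,'ow15',.35)
cv2.imwrite('pics/o15.png',np.hstack([cv2.imread('pics/os15.png'),cv2.imread('pics/ow15.png')]))
E
```

```text
wrist 2052 [ 0.5214984  -0.04983356  0.11306616] ((0.5225528478622437, -0.06472302228212357), (0.046221598982810974, 0.05212230607867241), 19.8720760345459)
side 123 [ 0.518216   -0.07804729  0.11528881] ((0.5188757181167603, -0.07593156397342682), (0.03890853375196457, 0.03732454031705856), 30.052722930908203)
scene 96 [ 0.53557132 -0.06845581  0.11335007] ((0.5288242101669312, -0.06693016737699509), (0.04971835017204285, 0.03729596734046936), 88.52098846435547)
```

View pics/o15.png

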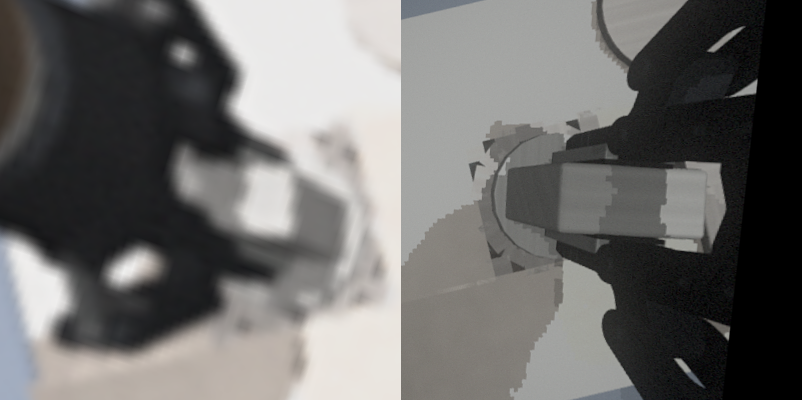

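View pics/wrist15.png

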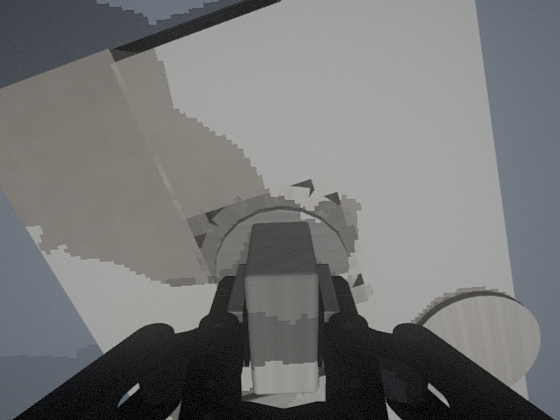

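Call:
send_rows([
  [[0,0,0.001,-1],[0,0,0.001,-1],[0,0,0.001,-1],[0,0,0.001,-1],[0,0,0.001,-1],[0,0,0.001,-1],[0,0,0.001,-1],[0,0,0.001,-1]],
])

```text
clock: 31.65
eef_pos: [0.5202, -0.0651, 0.0941]
tool_rot: [0.999, 0.038, 0.01, 0.015]
ft_force: [-5.5, 0.7, 11.6]
grip_width: 0.0235
```

```bash
python3 - <<'E'
from h import *
planT([.5202,-.0635,.0935],17)
E
```

```text
tool delta [ 0.0002 -0.0016  0.0006] turn -12.59 now [ 0.5202 -0.0651  0.0941] 4.41 [ 0.022 -0.029 -0.999] 31.65 F [-5.5  0.7 11.6] T [-0.03  1.21  0.19] w 0.0235 j [-0.11   0.383 -0.205  0.958 -0.026  1.384]
```

```bash
python3 - <<'E'
from h import *
c=snap('wrist','w16')
p,y,M,o=pose();print(y,o['ft_torque'],o['ft_force'])
for n,z,y0 in [('wrist12',.1575,103.1),('w14',.1135,28.4),('wrist15',.1135,-4.85),('w16',.1135,y)]:
    c=load(n);P=cloud(c)
    zz=P[...,2]; ctr=np.array([.52,-.0637]) if n!='wrist12' else np.array([.519,-.064])
    zt=z
    m=(abs(zz-zt)<.0035)&(np.hypot(P[...,0]-ctr[0],P[...,1]-ctr[1])<.036)
    m=m&(c['image'].mean(-1)>70)
    k=P[m][:,:2]
    r=cv2.minAreaRect(k.astype(np.float32)); d=k-k.mean(0); w,v=np.linalg.eigh(d.T@d); a=np.degrees(np.arctan2(v[1,1],v[0,1]))%180
    print(n,y0,'rect',np.round(r[0],4),np.round(r[1],4),r[2],'pca long axis',a,'tool y axis',(y0-90)%180, len(k))
E
```

```text
4.442201057619653 [-0.11221451  1.27199198  0.20742025] [-5.73678892  1.57826371 11.52851476]
wrist12 103.1 rect [ 0.5161 -0.0595] [0.0539 0.0492] 32.10506820678711 pca long axis 13.424342840552981 tool y axis 13.099999999999994 8500
w14 28.4 rect [ 0.5212 -0.0442] [0.0405 0.0099] 3.1763741970062256 pca long axis 17.34696312578177 tool y axis 118.4 583
wrist15 -4.85 rect [ 0.5286 -0.0501] [0.0169 0.039 ] 78.7280502319336 pca long axis 167.7080076843231 tool y axis 85.15 498
w16 4.442201057619653 rect [ 0.5156 -0.057 ] [0.0462 0.0355] 40.6935920715332 pca long axis 179.30986615650727 tool y axis 94.44220105761966 529
```

View pics/w16.png

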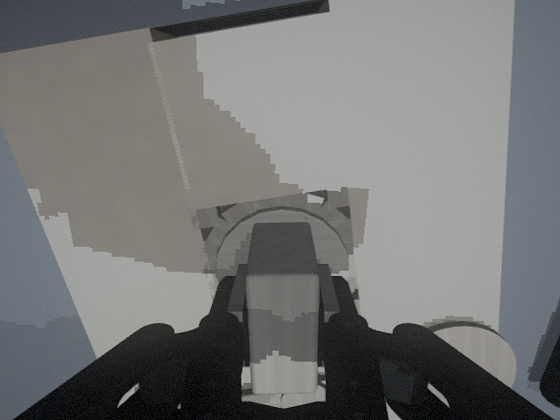

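Call:
send_rows([
  [[0,0,0.001,-2],[0,0,0.001,-2],[0,0,0.001,-2],[0,0,0.001,-2],[0,0,0.001,-2],[0,0,0.001,-2],[0,0,0.001,-1],[0,0,0.001,0]],
])

```text
clock: 32.5
eef_pos: [0.5205, -0.0647, 0.094]
tool_rot: [0.987, 0.159, 0.01, 0.018]
ft_force: [-5.3, 1.0, 11.9]
grip_width: 0.0234
```

```bash
python3 - <<'E'
from h import *
planT([.5202,-.0635,.0935],17)
E
```

```text
tool delta [ 0.0001 -0.0012  0.0004] turn 1.29 now [ 0.5205 -0.0647  0.094 ] 18.29 [ 0.026 -0.031 -0.999] 32.5 F [-5.3  1.  11.9] T [-0.04  1.28  0.09] w 0.0234 j [-0.108  0.381 -0.209  0.952 -0.028  1.144]
```

Call:
send_rows([
  [[0,0,0.001,1],[0,0,0.001,1],[0,0,0.001,1],[0,0,0.001,1],[0,0,0.001,0],[0,0,0.001,0],[0,0,0.001,0],[0,0,0.001,0]],
])

```text
clock: 33.3
eef_pos: [0.5204, -0.0646, 0.0939]
tool_rot: [0.992, 0.127, 0.012, 0.019]
ft_force: [-5.0, 1.2, 11.4]
grip_width: 0.0238
```

```bash
python3 - <<'E'
from h import *
planT([.5202,-.0635,.0935],17)
E
```

```text
tool delta [ 0.0001 -0.0011  0.0004] turn -2.36 now [ 0.5204 -0.0646  0.0939] 14.64 [ 0.029 -0.035 -0.999] 33.3 F [-5.   1.2 11.4] T [0.04 1.36 0.19] w 0.0238 j [-0.106  0.378 -0.213  0.947 -0.032  1.209]
```

Call:
send_rows([
  [[0,0,0.001,1],[0,0,0.001,1],[0,0,0.001,1],[0,0,0.001,1],[0,0,0.001,1],[0,0,0.001,1],[0,0,0.001,1],[0,0,0.001,1]],
])

```text
clock: 34.1
eef_pos: [0.52, -0.0647, 0.0941]
tool_rot: [0.998, 0.06, 0.014, 0.02]
ft_force: [-5.0, 0.1, 11.9]
grip_width: 0.0231
```

```bash
python3 - <<'E'
from h import *
planT([.5202,-.0635,.0935],17)
E
```

```text
tool delta [ 0.0003 -0.0012  0.0005] turn -10.1 now [ 0.52   -0.0647  0.0941] 6.9 [ 0.031 -0.039 -0.999] 34.1 F [-5.   0.1 11.9] T [0.04 1.49 0.35] w 0.0231 j [-0.104  0.376 -0.217  0.943 -0.035  1.346]
```

Call:
send_rows([
  [[0.001,0.002,0.001,-6],[0.001,0.002,0.001,-6],[0.001,0.002,0.001,-6],[0.001,0.002,0.001,-6],[0,0.001,0.001,-1],[0,0.001,0.001,0],[0,0.001,0.001,0],[0,0.001,0.001,0]],
])

```text
clock: 34.9
eef_pos: [0.5213, -0.0651, 0.0942]
tool_rot: [0.958, 0.288, 0.007, 0.013]
ft_force: [-7.3, 2.5, 12.6]
grip_width: 0.0232
```

```bash
python3 - <<'E'
from h import *
planT([.5202,-.0635,.0935],17)
E
```

```text
tool delta [-0.     -0.002   0.0007] turn 16.47 now [ 0.5213 -0.0651  0.0942] 33.47 [ 0.021 -0.02  -1.   ] 34.9 F [-7.3  2.5 12.6] T [0.48 1.43 0.03] w 0.0232 j [-0.115  0.386 -0.2    0.961 -0.017  0.872]
```

Call:
send_rows([
  [[0.0005,0.0015,0.0015,4],[0.0005,0.0015,0.0015,4],[0.0005,0.001,0.0015,4],[0.0005,0.001,0.0015,4],[0.0005,0.001,0.0015,3],[0.0005,0.001,0.0015,2],[0,0.001,0.0015,1],[0,0.001,0.0015,1]],
])

```text
clock: 35.7
eef_pos: [0.5212, -0.066, 0.0945]
tool_rot: [0.996, 0.091, 0.007, 0.007]
ft_force: [-6.4, 2.8, 15.5]
grip_width: 0.0234
```

```bash
python3 - <<'E'
from h import *
planT([.5202,-.0635,.0935],8)
E
```

```text
tool delta [-0.0005 -0.0026  0.001 ] turn 2.46 now [ 0.5212 -0.066   0.0945] 10.46 [ 0.015 -0.012 -1.   ] 35.7 F [-6.4  2.8 15.5] T [0.47 1.77 0.44] w 0.0234 j [-0.12   0.39  -0.192  0.973 -0.01   1.268]
```

Call:
send_rows([
  [[0,0.0005,0.002,1],[0,0.0005,0.002,1],[0,0.0005,0.002,1],[0,0,0.002,1],[0,0,0.002,1],[0,0,0.002,0.5],[0,0,0.002,0.5],[0,0,0.002,0.5]],
])

```text
clock: 36.5
eef_pos: [0.5207, -0.0659, 0.0944]
tool_rot: [0.999, 0.04, 0.01, 0.008]
ft_force: [-6.9, 0.5, 18.7]
grip_width: 0.0233
```

```bash
python3 - <<'E'
from h import *
planT([.5202,-.0635,.0935],8)
for n in ['wrist','side','scene']: snap(n,n+'17')
for n in ['wrist','scene','side']:
    P=cloud(load(n+'17')).reshape(-1,3)
    r=np.hypot(P[:,0]-.5202,P[:,1]+.0637)
    k=P[(r<.029)&(r>.014)&(P[:,2]>.068)&(P[:,2]<.083)]
    X=np.c_[k[:,:2]-[.5202,-.0637],np.ones(len(k))]
    for _ in range(4):
        s=np.linalg.lstsq(X,k[:,2],rcond=None)[0]; q=abs(k[:,2]-X@s)<.0015; k,X=k[q],X[q]
    t=P[(r>.045)&(r<.08)&(abs(P[:,2]-.07)<.004),2]
    print(n,len(k),s.round(4),'top',np.median(t),'rise',s[2]-np.median(t))
E
```

```text
tool delta [-0.0004 -0.0024  0.0009] turn -3.36 now [ 0.5207 -0.0659  0.0944] 4.64 [ 0.02  -0.015 -1.   ] 36.5 F [-6.9  0.5 18.7] T [-0.1   2.08  0.65] w 0.0233 j [-0.119  0.386 -0.2    0.964 -0.013  1.371]
wrist 3333 [0.0045 0.0244 0.0762] top 0.07034827692727438 rise 0.005844355672328369
scene 73 [-0.0657  0.0025  0.0768] top 0.06948904316084692 rise 0.007272780865868869
side 54 [-0.01    0.0064  0.0743] top 0.06864113009303519 rise 0.005689560009801142
```

View pics/wrist17.png

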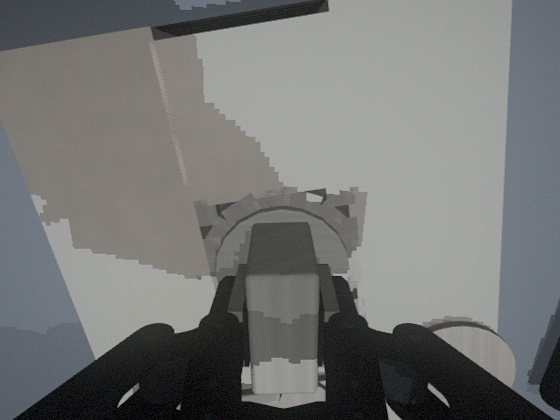

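View pics/side17.png

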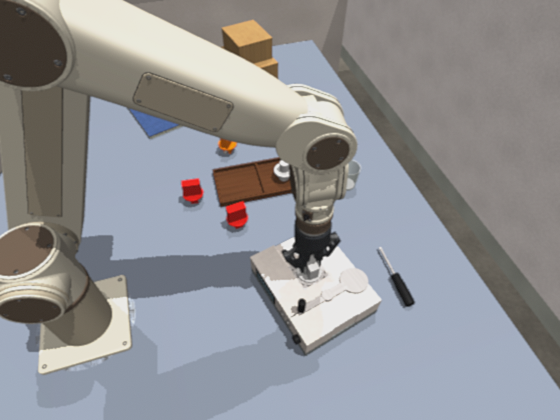

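Call:
send_rows([
  [[-0.0005,-0.001,0.003,0.3],[-0.0005,-0.001,0.003,0.3],[-0.0005,-0.001,0.003,0.3],[0,-0.001,0.003,0.3],[0,-0.001,0.003,0.3],[0,-0.0005,0.003,0.3],[0,-0.0005,0.003,0.3],[0,0,0.003,0.3]],
])

```text
clock: 37.45
eef_pos: [0.5203, -0.0652, 0.0941]
tool_rot: [0.999, 0.028, 0.016, 0.018]
ft_force: [-9.2, 1.8, 25.7]
grip_width: 0.0231
```

```bash
cat > fl.py <<'E'
from h import *
import sys
planT([.5202,-.0635,.0935],8)
tag=sys.argv[1]
for n in ['wrist','side']:
    P=cloud(snap(n,n+tag)).reshape(-1,3)
    r=np.hypot(P[:,0]-.5202,P[:,1]+.0637)
    k=P[(r<.029)&(r>.014)&(P[:,2]>.068)&(P[:,2]<.083)]
    X=np.c_[k[:,:2]-[.5202,-.0637],np.ones(len(k))]
    for _ in range(4):
        s=np.linalg.lstsq(X,k[:,2],rcond=None)[0]; q=abs(k[:,2]-X@s)<.0015; k,X=k[q],X[q]
    t=P[(r>.045)&(r<.08)&(abs(P[:,2]-.07)<.004),2]
    print(n,len(k),s.round(4),'top',np.median(t),'rise',s[2]-np.median(t))
E
python3 fl.py 18
```

```text
tool delta [-0.     -0.0017  0.0005] turn -4.74 now [ 0.5203 -0.0652  0.0941] 3.26 [ 0.033 -0.035 -0.999] 37.45 F [-9.2  1.8 25.7] T [0.09 2.86 0.86] w 0.0231 j [-0.107  0.375 -0.217  0.942 -0.031  1.406]
wrist 3277 [0.0133 0.0155 0.0758] top 0.07035217704760766 rise 0.005445942997209671
side 64 [ 0.0168 -0.0551  0.0738] top 0.06859848227510268 rise 0.005237430784575281
```

```bash
python3 - <<'E'
from h import *
for n in ['scene','side']:
    c=snap(n,n+'19');P=cloud(c).reshape(-1,3)
    k=P[(np.hypot(P[:,0]-.47,P[:,1]+.1526)<.03)&(P[:,2]>.09)&(P[:,2]<.125)]
    print(n,len(k),k.mean(0).round(4))
    t=P[(abs(P[:,2]-.0775)<.006)&(np.hypot(P[:,0]-.6113,P[:,1]+.1192)<.03)];print('disc region z',np.median(t[:,2]))
c=load('scene19');cv2.imwrite('pics/z19.png',cv2.resize(c['image'][150:370,100:400,::-1],(780,572),interpolation=2))
planT([.5202,-.0635,.0935],8)
E
```

```text
scene 106 [ 0.476  -0.1518  0.1061]
disc region z 0.07492267629765997
side 94 [ 0.4674 -0.1568  0.1098]
disc region z 0.07404635980425978
tool delta [ 0.     -0.0017  0.0005] turn -4.73 now [ 0.5203 -0.0652  0.0941] 3.27 [ 0.033 -0.035 -0.999] 37.65 F [-9.4  1.1 25.1] T [-0.07  2.83  0.76] w 0.0233 j [-0.107  0.375 -0.217  0.942 -0.031  1.406]
```

View pics/z19.png

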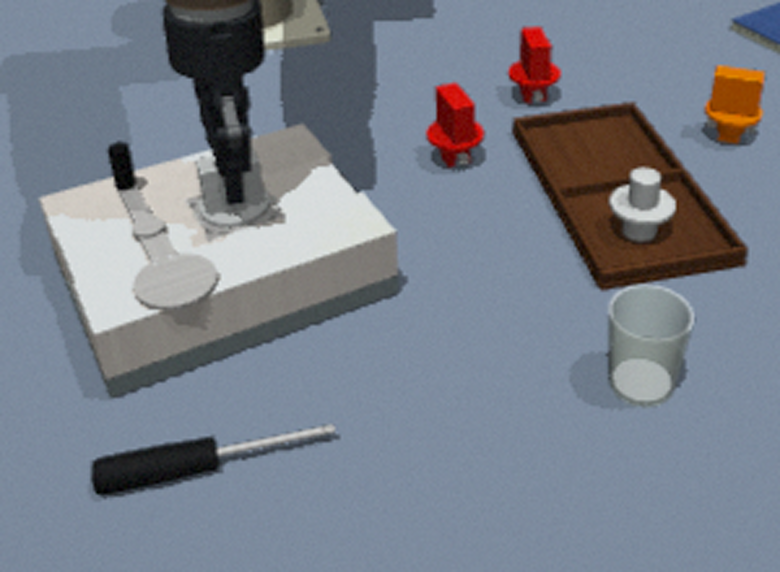

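```bash
python3 - <<'E'
from h import *
order.job_done()
E
```

```text
the job is handed in; nothing more can be done
```

I handed the job in at about 37.7 s. The guard lever is square, and the adapter is pushed into the socket, twisted clockwise and still gripped. One reading, the twist angle, disagrees with your figures.

- **Lever:** I swung the knob arm off the socket before touching the adapter. A wrist-camera check put it at about 193.3° against the unit's 13.3°, so square to the front edge. In the last side and scene pictures it was still there.
- **Push:** The adapter's flange is down on the cover with about 25 N held. It measured 5.2–5.4 mm above the unit's top, against 5 mm nominal. So it may be slightly tilted or up to about 0.4 mm high on one side.
- **Twist:** The gripper turned about 100° from the start, where 86° was expected. Torque there was about 0.8 N m against the spring's 0.24 N m. It rose gradually from about 85° (1.56 N m at 108°, then I backed off), so I took the stop to be soft. I could not see the seat itself to confirm this.
- **Tilt:** The gripper picked up to about 3.7° of tilt during the moves. I reduced it by pressing the closed fingers lightly against the tester's left side (about 6 N) and against the socket. It was about 2.7° at the end.
- **Other parts:** The plug, beaker, screwdriver and coloured look-alikes were not touched.

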